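Go-gauge the spindle bearing housings and pull the tight one

ROBOT

A 6-joint arm with a two-finger parallel gripper is mounted at the origin on the work surface. World frame = base frame: x ahead of the robot, y to its left, z up, the work surface at z = 0. Lengths are in m, angles in degrees, forces in N, time in s.
With the tool pointing down it reaches from about 0.4 to 0.825 m from the base axis. Payload 7 kg.
Tool frame: the origin (TCP) lies midway between the tips of the shut fingers; the grasp point (between the pads) lies r.grasp_offset behind it (r.grasp_offset is the distance from the TCP to the grasp point, in m); z points along the fingers, y is the direction in which the jaws open and shut (so a half turn about z gives the same grasp; the last joint's range is limited). The gripper opens to 88 mm and grips with 3 to 60 N. Pads are 19 mm wide; open, the fingers measure 130 mm over their backs; the gripper's body (78 mm by 193 mm) begins 47 mm behind the grasp point.
Start: joints at [-49.211, 20.546, 0.682, 0, -70.136, -16.507], TCP at [0.278, -0.615, 0.227] pointing down, gripper open.
Joint ranges: [-176.03, 176.03], [-82.01, 121.73], [-58.28, 71.71], [-173.87, 95.51], [-174.79, -0.11], [-173.66, 173.66]. Speed limits (degrees/s): [136.94, 136.94, 172.46, 180, 180, 180].

INTERFACE

Orientations are given as [roll, pitch, yaw] about the fixed x, y, z axes, in that order (R = Rz(yaw) Ry(pitch) Rx(roll)).
In Python, from plant import status, imaging, r gives the robot as it stands.
- The arm moves only by the tool apply_moves, never from a script. Its argument "moves" is a list of rows, each a list of 6 numbers: the shift along the tool's x, y, z in units of 200 mm (1.0 is 200 mm), then the turn, a rotation vector about the tool's x, y, z in units of 90 degrees (1.0 is 90 degrees). In form: [[tx, ty, tz, rx, ry, rz], ...]. A call has 1 to 12 rows; each row is the pose to reach, as a shift and turn from the pose measured when the call began, along the tool's axes at that moment; what a row does not reach only later rows make up. A row lasts 1/8 s, in which the tool goes at most 62.5 mm and 10.7 degrees, less where a joint would pass 70% of its speed; a pose out of reach is approached as far as the arm can. A call with a number of a shift or a turn outside -1 to 1 is refused whole. A call with a gripper value outside its range is refused whole. "hand" is the closure, from -1 (fully open) to 1 (shut), set as the call begins (left out, the last holds). The fingers move at their own pace and stop on an object; "grip_force" is the grip in N (left out, the last holds). Time passes only in rows, so rows that repeat a pose let the fingers close. It gives the time, the measured TCP pose, the force and the opening at its end, in the units of the state.
- status.get_state(): the state, without advancing time (a new reading comes with each control period).
- imaging.capture(name): name is "scene" or "side" or "wrist"; returns (picture, depth): 400x640x3 uint8, blue, green, red; 400x640 float32, m along the optical axis (not along the pixel's ray), 0 where there is no reading.
- imaging.camera_info(name): a dict with "fx", "fy", "cx", "cy" (pixels), "k1" (the pictures are not rectified: a ray, as slopes to the right and down, at radius r is drawn at 1 + k1 r^2 times it, then the intrinsics apply), "T" (4x4, takes a point from camera to world coordinates). Camera axes: x right, y up, looking along -z (the intrinsics and any distortion apply to the point x, -y, -z); pixel columns grow to the right and rows downward; lengths in m; the calibration is good to about 2 mm. A picture is of the moment at which its call begins: read the wrist's pose just before it. camera_info takes no time and is no camera call; for the wrist camera it gives the pose at the moment of the call.
- r.close_job(): hands the job in, once; it reports no verdict.
The state is a dict: "time_s": time; "joints": joint angles; "qd": joint speeds; "joint_torque": joint torques, N m; "tcp_pos": TCP position; "eef_rot": TCP orientation; "contact_force": force on the tool from outside, world axes, zero at the start; "moment": the same for the moment, N m; "gripper_width": finger opening in m.
Only numpy, scipy, OpenCV 4.12 (cv2) and the standard library are available. Lean on these libraries where they do the work, as an engineer would, in place of code of your own. Each camera call takes 0.05 s, during which the arm holds its last target.

TASK

Check the three spindle bearing housings in the sloping rack with the go plug gauge, from left to right as the robot sees them: push the pin gently, square to the sloping plate, into each bore as far as it will go (shoulder down on the collar where it passes) and never force it. Then stand the gauge back in its wooden block, shoulder down, and set any housing whose bore stopped the pin upright in the red reject tray, without dropping it. The housings that pass stay seated in their nests, and the other things on the bench are left alone.

Things in the scene. Friction and masses are not known exactly. Their poses are not given: they have to be found in the camera images.
- rack: Fixed sloping rack: dark plate 104 x 326 x 20 mm on grey sheet-steel legs, its top face 30 degrees from level, facing up and towards the robot (low edge at -x, yaw 0). Three square pockets 67 x 67 mm, 7 mm deep, 105 mm apart along the rack's y. Origin: on the bench under the plate; z up, x level from low to high edge. Its high edge is 85 mm above the bench.
- nest_left (a point): Centre of the pocket floor of the left nest (the rack's +y end, left as seen from the robot), 53 mm above the bench. z: the plate's normal, 30 degrees from vertical, the direction in which a housing lifts out and its bore runs; y along the row of pockets; x up the slope. The plate's top face is 7 mm up along z.
- nest_middle (a point): The same point and axes for the middle nest.
- nest_right (a point): The same point and axes for the right nest (the rack's -y end).
- housing_left: Loose bearing housing in the left nest; all three look alike. Square foot 64 x 64 x 10 mm (corner ribs to 17 mm), grey collar 40 mm across up to 60 mm: grip there. 0.26 kg. Origin: centre of underside; z along the bore to its mouth at 60 mm. Brass bore 18 mm wide, 50 deep. Good: the pin goes in to the gauge's shoulder. Tight: stops it firmly 22 mm down, unseen. At least one is tight.
- housing_middle: Loose bearing housing in the middle nest; all three look alike. Square foot 64 x 64 x 10 mm (corner ribs to 17 mm), grey collar 40 mm across up to 60 mm: grip there. 0.26 kg. Origin: centre of underside; z along the bore to its mouth at 60 mm. Brass bore 18 mm wide, 50 deep. Good: the pin goes in to the gauge's shoulder. Tight: stops it firmly 22 mm down, unseen. At least one is tight.
- housing_right: Loose bearing housing in the right nest; all three look alike. Square foot 64 x 64 x 10 mm (corner ribs to 17 mm), grey collar 40 mm across up to 60 mm: grip there. 0.26 kg. Origin: centre of underside; z along the bore to its mouth at 60 mm. Brass bore 18 mm wide, 50 deep. Good: the pin goes in to the gauge's shoulder. Tight: stops it firmly 22 mm down, unseen. At least one is tight.
- gauge: Loose go plug gauge, 133 mm long, 0.22 kg, standing pin down in the wooden block. Steel pin 16 mm across, 46 mm long, nose slightly tapered; shoulder ring 30 mm across, 46 to 52 mm from the tip; round ridged handle 24 mm across, 52 to 133 mm from the tip, green band at its foot: grip the handle. Origin: the pin's tip, on its axis; z from tip to handle.
- gauge_block: Fixed wooden block 80 x 80 x 60 mm, the gauge's home. In the middle of its top a hole 20 mm wide and 52 mm deep takes the pin; the gauge's shoulder then rests on the block's top and its tip is 14 mm above the bench. Origin: centre of its underside; z up. It may stand on either side of the rack.
- reject_tray: Fixed red open tray for rejects, 170 x 170 mm outside, 35 mm high, walls and floor 5 mm thick. Origin: centre of its underside; z up. It may stand on either side of the rack.
- disc_clamp: Bystander: loose black disc clamp puck, 60 mm in diameter, 22 mm high, between the robot and the rack. Origin: centre of its underside.
- screwdriver: Bystander: screwdriver 190 mm long lying behind the rack. Origin: under its middle.
- cleaner_can: Bystander: upright spray can 52 mm in diameter, 150 mm high, behind the rack. Origin: centre of its underside.
Mind the look-alikes: they are no part of the job. Leave any blue or green look-alike of the housing_right alone.

How it is judged:
By the outcome, as a careful person would: the job done as asked, in the order asked, and still so for the second after the job is handed in, with the robot touching nothing.
It also fails if it takes over 70 s, if anything falls off the work surface, if the arm or the gripper's body presses on something with over 40 N, if the wrist force passes 120 N, or if a joint passes its speed limit or range.

## Working session

There is one attempt and no reset: what is moved stays moved. The work goes in short steps, Python scripts to look and compute and a tool call to move; the robot and the scene stay as the last step left them, time stands still between calls to the robot, and variables do not carry over. Pictures are saved under pics/ and viewed, and the job is handed in when it is done.

Besides the shell and the picture viewer there is one more tool, called after "Request:" as a command line: name --pt "numbers of a row" for each row, then --argument value for the rest. apply_moves: Moves the arm, as the interface text tells. Its arguments: {"type":"object","properties":{"moves":{"type":"array","items":{"type":"array","items":{"type":"number"}}},"hand":{"type":"number"},"grip_force":{"type":"number"}},"required":["moves"]}

```bash
ls; mkdir -p pics; python3 - <<'E'
from plant import status, imaging, r
import cv2
print(status.get_state()); print(r.grasp_offset)
for n in ("scene","side","wrist"):
    i=imaging.camera_info(n);print(n,i)
    p,d=imaging.capture(n);cv2.imwrite(f"pics/{n}0.png",p)
    import numpy as np;np.save(f"/tmp/{n}0.npy",d)
E
```

```text
pics
{'time_s': 0.0, 'joints': array([-4.92102254e+01,  2.05896014e+01,  6.31228840e-01, -2.08019608e-02,
       -7.01360051e+01, -1.65114240e+01]), 'qd': array([-0.0168436 , -0.01156958, -0.00150044,  0.0119751 ,  0.10660985,
       -0.03719412]), 'joint_torque': array([ 8.46180901e-04, -5.82716203e+01,  2.93065381e+01,  6.99698389e+00,
        6.93502690e-03, -1.27570288e-04]), 'tcp_pos': array([ 0.27734767, -0.61482164,  0.22562192]), 'eef_rot': array([ 1.79903956e+02, -8.07675833e-03, -1.55728727e+02]), 'contact_force': array([-0.33528671, -0.46394454, -0.79796257]), 'moment': array([-0.07979984, -0.01706591, -0.01777869]), 'gripper_width': 0.08769254672697699}
0.0188
scene {'fx': 361.0273502616628, 'fy': 361.0273502616628, 'cx': 323.44751122364266, 'cy': 203.73273625078784, 'k1': -0.049096996133169285, 'T': array([[ 0.34060973, -0.70374503,  0.62348051,  1.11285624],
       [ 0.94015299,  0.26189276, -0.21800125, -0.19386113],
       [-0.00986773,  0.66042041,  0.75083122,  0.66977491],
       [ 0.        ,  0.        ,  0.        ,  1.        ]])}
side {'fx': 406.4923225068707, 'fy': 406.4923225068707, 'cx': 323.0418336396429, 'cy': 198.3047113153695, 'k1': -0.10340182269090252, 'T': array([[-0.87974741,  0.28821675, -0.37812114,  0.20016538],
       [-0.47530843, -0.55196753,  0.68513775,  0.7150849 ],
       [-0.01124242,  0.78247233,  0.62258386,  0.68972912],
       [ 0.        ,  0.        ,  0.        ,  1.        ]])}
wrist {'fx': 288.8390619788766, 'fy': 288.8390619788766, 'cx': 319.50380553501844, 'cy': 202.49559855291824, 'k1': -0.04814225409614952, 'T': array([[-0.41090588, -0.87946888, -0.2401892 ,  0.21295469],
       [ 0.91167716, -0.39608407, -0.10937167, -0.64563495],
       [ 0.00105386, -0.26391647,  0.96454496,  0.38448723],
       [ 0.        ,  0.        ,  0.        ,  1.        ]])}
```

View pics/scene0.png

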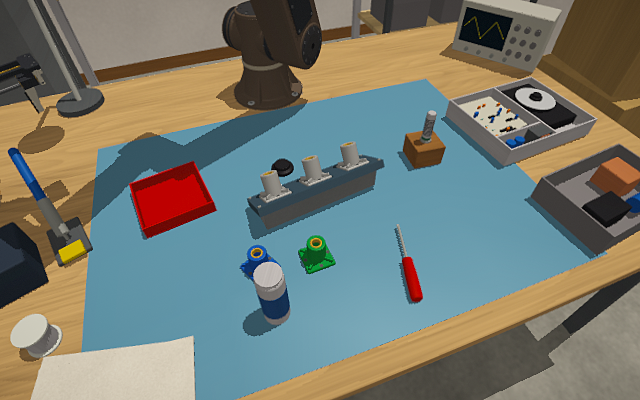

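View pics/side0.png

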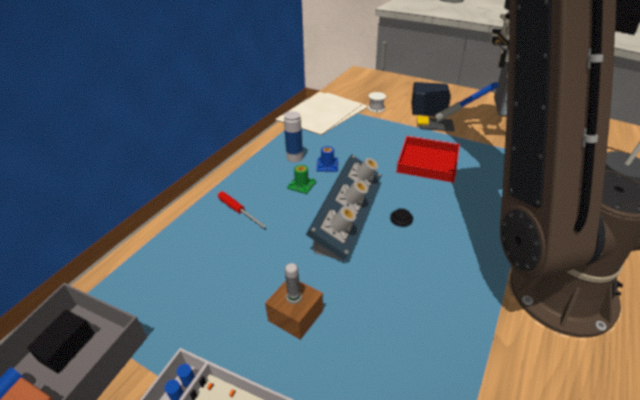

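View pics/wrist0.png

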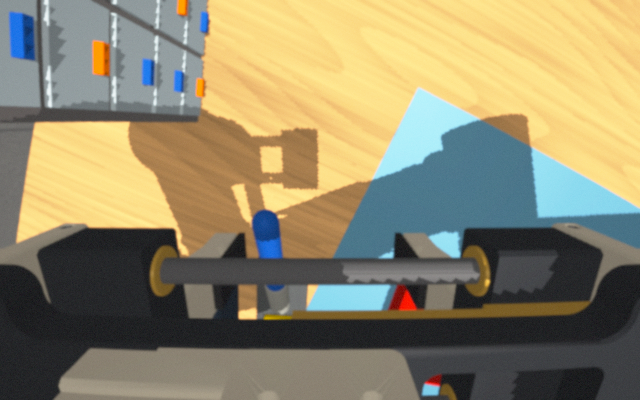

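```bash
cat > h.py <<'E'
import numpy as np, cv2
from plant import status, imaging, r
def norm(info,uv):
    uv=np.atleast_2d(np.asarray(uv,float))
    d=np.c_[(uv[:,0]-info['cx'])/info['fx'],(uv[:,1]-info['cy'])/info['fy']]
    u=d.copy()
    for _ in range(20): u=d/(1+info['k1']*(u**2).sum(1,keepdims=True))
    return u
def rays(info,uv):
    u=norm(info,uv); T=info['T']
    return T[:3,3], (np.c_[u[:,0],-u[:,1],-np.ones(len(u))])@T[:3,:3].T
def onz(info,uv,z):
    o,d=rays(info,uv); t=(z-o[2])/d[:,2]; return o+d*t[:,None]
def pts(info,uv,dep):   # depth along optical axis
    o,d=rays(info,uv); return o+d*np.asarray(dep)[:,None]
def proj(info,P):
    T=info['T'];c=(np.atleast_2d(P)-T[:3,3])@T[:3,:3]
    a=np.c_[c[:,0],-c[:,1]]/-c[:,2:3]; a=a*(1+info['k1']*(a**2).sum(1,keepdims=True))
    return a*info['fx']+[info['cx'],info['cy']]
def tri(i1,p1,i2,p2):
    o1,d1=rays(i1,p1);o2,d2=rays(i2,p2);d1=d1[0];d2=d2[0]
    A=np.c_[d1,-d2];s=np.linalg.lstsq(A,o2-o1,rcond=None)[0]
    a=o1+s[0]*d1;b=o2+s[1]*d2;return (a+b)/2,np.linalg.norm(a-b)
E
python3 - <<'E'
import cv2
a=cv2.imread('pics/scene0.png');b=cv2.imread('pics/side0.png')
cv2.imwrite('pics/s1.png',cv2.resize(a[100:240,230:450],None,fx=3.6,fy=3.6,interpolation=cv2.INTER_CUBIC))
cv2.imwrite('pics/d1.png',cv2.resize(b[140:340,250:430],None,fx=3,fy=3,interpolation=cv2.INTER_CUBIC))
E
```

```text
(no output)
```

View pics/s1.png

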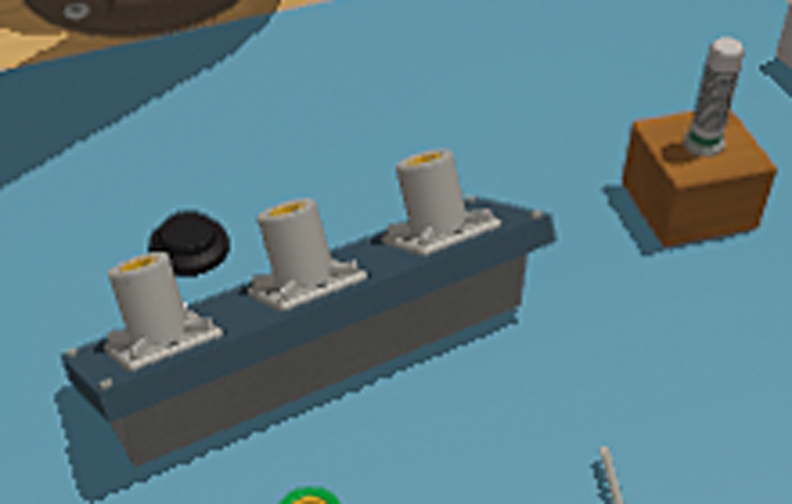

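View pics/d1.png

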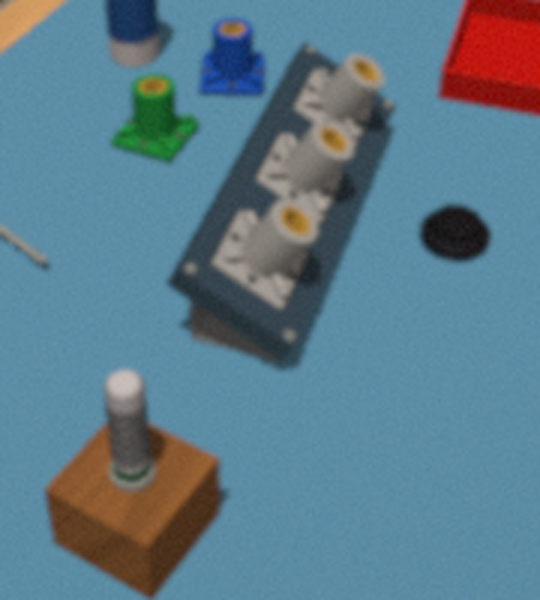

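```bash
cat > m.py <<'E'
from h import *
S=imaging.camera_info('scene');D=imaging.camera_info('side')
def brass(img,box):
    x0,y0,x1,y1=box;h=cv2.cvtColor(img[y0:y1,x0:x1],cv2.COLOR_BGR2HSV)
    m=cv2.inRange(h,(14,110,70),(32,255,255))
    n,l,st,c=cv2.connectedComponentsWithStats(m)
    return [(c[i]+[x0,y0],st[i,4]) for i in range(1,n) if st[i,4]>8]
a=cv2.imread('pics/scene0.png');b=cv2.imread('pics/side0.png')
A=brass(a,(250,130,380,190));B=brass(b,(320,150,390,240));print(A,B)
A=sorted(A,key=lambda t:-t[0][0]);B=sorted(B,key=lambda t:-t[0][1])
for p,q in zip(A,B):
    print('mouth tri',tri(S,p[0],D,q[0]),onz(S,p[0],.105),onz(D,q[0],.105))
ds=np.load('/tmp/scene0.npy');dd=np.load('/tmp/side0.npy')
for nm,img,dep,I,bx in (('scene',a,ds,S,(395,100,450,172)),('side',b,dd,D,(255,255,335,345))):
    x0,y0,x1,y1=bx;vv,uu=np.mgrid[y0:y1,x0:x1];z=dep[y0:y1,x0:x1]
    P=pts(I,np.c_[uu.ravel(),vv.ravel()],z.ravel());P=P[z.ravel()>0]
    t=P[abs(P[:,2]-.060)<.004]
    hull=cv2.minAreaRect((t[:,:2]*1000).astype(np.float32));print(nm,'blocktop',hull,np.median(t[:,2]),len(t))
    t=P[P[:,2]>.075];print(' gauge',len(t),t.mean(0),t.max(0),t.min(0))
    t=P[P[:,2]>.142];print(' top',len(t),t.mean(0),t.max(0))
for nm,img,I in(('scene',a,S),('side',b,D)):
    h=cv2.cvtColor(img,cv2.COLOR_BGR2HSV);m=cv2.inRange(h,(0,180,60),(6,255,255))|cv2.inRange(h,(174,180,60),(180,255,255))
    if nm=='scene': m[:,250:]=0
    else: m[:,:380]=0
    dep=ds if nm=='scene' else dd
    vv,uu=np.nonzero(m);P=pts(I,np.c_[uu,vv],dep[vv,uu]);P=P[dep[vv,uu]>0]
    t=P[(P[:,2]>.029)&(P[:,2]<.04)];print(nm,'trayrim',cv2.minAreaRect((t[:,:2]*1000).astype(np.float32)),np.percentile(P[:,2],[1,50,99]))
    vv,uu=np.mgrid[0:400,0:640];P=pts(I,np.c_[uu.ravel(),vv.ravel()],dep.ravel()).reshape(400,640,3)
    np.save(f'/tmp/{nm}P.npy',P)
    for u,v in ([(130,190),(150,234),(214,208),(195,163)] if nm=='scene' else [(410,140),(459,150),(455,178),(399,170)]):
        print(u,v,onz(I,(u,v),.035))
E
python3 m.py
```

```text
[(array([346.75 , 143.875]), np.int32(16)), (array([309.        , 157.76470588]), np.int32(17)), (array([268.04761905, 172.80952381]), np.int32(21))] [(array([371.53571429, 163.28571429]), np.int32(28)), (array([360.65853659, 186.14634146]), np.int32(41)), (array([348.10909091, 213.29090909]), np.int32(55))]
mouth tri (array([0.48092737, 0.09065821, 0.1041317 ]), np.float64(0.0021380001621794926)) [[0.48074326 0.08972885 0.105     ]] [[0.48099831 0.09272991 0.105     ]]
mouth tri (array([ 0.49737342, -0.01234282,  0.10487326]), np.float64(0.0013122618891789717)) [[ 0.4967703  -0.01269856  0.105     ]] [[ 0.49755668 -0.01138781  0.105     ]]
mouth tri (array([ 0.51304941, -0.11538168,  0.10498645]), np.float64(0.0008263880031829746)) [[ 0.51258375 -0.11560151  0.105     ]] [[ 0.51316521 -0.11479649  0.105     ]]
scene blocktop ((486.7926940917969, 315.2771911621094), (80.68693542480469, 83.18673706054688), 85.59318542480469) 0.05855679500739558 462
 gauge 265 [0.49241024 0.31003676 0.1165157 ] [0.50084447 0.32522587 0.1485635 ] [0.47601255 0.30013097 0.07536219]
 top 49 [0.48804341 0.
[... 371 characters left out ...]
2926757 0.1491634 ]
scene trayrim ((418.181884765625, -349.8969421386719), (173.3157501220703, 167.99603271484375), 9.462111473083496) [0.00223583 0.00609249 0.03586901]
130 190 [[ 0.37591158 -0.44346546  0.035     ]]
150 234 [[ 0.53560538 -0.40071016  0.035     ]]
214 208 [[ 0.50900467 -0.25386111  0.035     ]]
195 163 [[ 0.33342417 -0.27796537  0.035     ]]
side trayrim ((416.8968505859375, -346.009765625), (163.80397033691406, 173.35240173339844), 9.505000114440918) [0.00331909 0.00800323 0.03638857]
410 140 [[ 0.49458893 -0.39396153  0.035     ]]
459 150 [[ 0.34116028 -0.40791481  0.035     ]]
455 178 [[ 0.31599072 -0.25473195  0.035     ]]
399 170 [[ 0.46803566 -0.21870275  0.035     ]]
```

```bash
cat > g.py <<'E'
from h import *
from scipy.spatial.transform import Rotation as Ro
def cur():
    s=status.get_state(); return s,s['tcp_pos'],Ro.from_euler('xyz',s['eef_rot'],degrees=True)
def row(p,R):
    s,pc,Rc=cur(); t=Rc.inv().apply(np.asarray(p)-pc)/.2; w=(Rc.inv()*R).as_rotvec(degrees=True)/90
    return np.round(np.r_[t,w],3).tolist()
def down(yaw): return Ro.from_euler('xyz',[180,0,yaw],degrees=True)
def tilt(psi,th=30):  # tool z into plate, tool x down-slope
    c,s=np.cos(np.radians(psi)),np.sin(np.radians(psi)); t=np.radians(th)
    z=np.array([np.sin(t)*c,np.sin(t)*s,-np.cos(t)]); x=-np.array([np.cos(t)*c,np.cos(t)*s,np.sin(t)])
    return Ro.from_matrix(np.c_[x,np.cross(z,x),z])
def st():
    s=status.get_state();print('t',round(s['time_s'],2),'tcp',s['tcp_pos'].round(4),'rot',s['eef_rot'].round(2),'F',s['contact_force'].round(1),'M',s['moment'].round(2),'w',round(s['gripper_width'],4),'j',s['joints'].round(0))
E
python3 -c "
from g import *
print(row([.41,-.45,.33],down(-171)))
print(tilt(8.9).as_euler('xyz',degrees=True))"
```

```text
[-0.943, 0.48, -0.52, 0.001, -0.0, 0.17]
[-180.    30.  -171.1]
```

Request:
apply_moves --pt "-0.943 0.48 -0.52 0 0 0.17" --pt "-0.943 0.48 -0.52 0 0 0.17" --pt "-0.943 0.48 -0.52 0 0 0.17" --pt "-0.943 0.48 -0.52 0 0 0.17" --pt "-0.943 0.48 -0.52 0 0 0.17" --hand -1 --grip_force 25

```text
time_s: 0.78
tcp_pos: [0.4122, -0.4483, 0.3321]
eef_rot: [-179.9, 0.1, -170.8]
contact_force: [-0.5, -0.0, 0.1]
gripper_width: 0.0881
```

```bash
python3 -c "
from g import *
st();print(row([.45,-.27,.33],down(-171)))"
```

```text
t 0.78 tcp [ 0.4122 -0.4483  0.3321] rot [-1.7994e+02  1.3000e-01 -1.7081e+02] F [-0.5 -0.   0.1] M [-0.02  0.03 -0.03] w 0.0881 j [-29.  12.   2.  -0. -80. -52.]
[-0.329, 0.85, 0.01, -0.001, 0.001, 0.002]
```

Request:
apply_moves --pt "-0.3 0.95 0 0 0 0" --pt "-0.3 0.95 0 0 0 0" --pt "-0.3 0.95 0 0 0 0" --pt "-0.3 0.95 0 0 0 0"

```text
time_s: 1.27
tcp_pos: [0.4409, -0.2489, 0.3319]
eef_rot: [-180.0, 0.1, -170.7]
contact_force: [1.8, 0.1, 0.6]
gripper_width: 0.0877
```

Request:
apply_moves --pt "0.1 1 0 0 0 0" --pt "0.1 1 0 0 0 0" --pt "0.1 1 0 0 0 0" --pt "0.1 1 0 0 0 0" --pt "0.1 1 0 0 0 0"

```text
time_s: 1.9
tcp_pos: [0.3885, -0.0544, 0.3317]
eef_rot: [-180.0, 0.2, -170.5]
contact_force: [0.3, 0.3, 0.5]
gripper_width: 0.0875
```

```bash
python3 -c "
from g import *
st();W=imaging.camera_info('wrist');p,d=imaging.capture('wrist');cv2.imwrite('pics/w1.png',p);np.save('/tmp/w1.npy',d);np.save('/tmp/w1T.npy',W['T'])
for y,x in((.091,.481),(-.012,.497),(-.115,.513)): print(proj(W,[x,y,.105]))
print(row([.487,.25,.30],down(-171)))"
```

```text
t 1.9 tcp [ 0.3885 -0.0544  0.3317] rot [-1.7997e+02  1.6000e-01 -1.7053e+02] F [0.3 0.3 0.5] M [-0.   -0.01  0.06] w 0.0875 j [  21.  -11.  -21.    0.  -80. -102.]
[[408.07805809 255.08116955]]
[[337.08633528 254.57051617]]
[[265.70782377 253.74875292]]
[-0.734, 1.425, 0.158, -0.001, 0.002, 0.004]
```

View pics/w1.png

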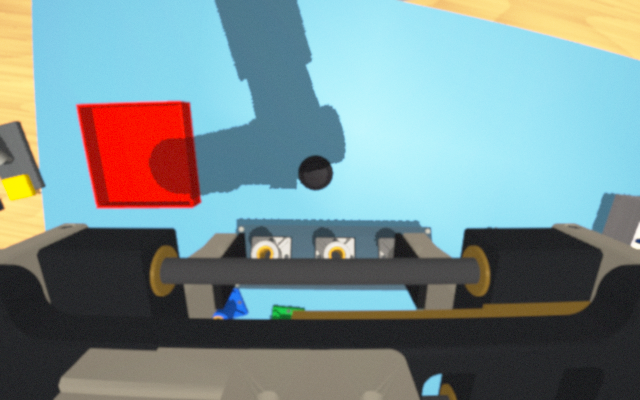

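Request:
apply_moves --pt "-0.45 0.95 0 0 0 0" --pt "-0.45 0.95 0 0 0 0" --pt "-0.45 0.95 0 0 0 0" --pt "-0.45 0.95 0 0 0 0"

```text
time_s: 2.45
tcp_pos: [0.4478, 0.1484, 0.3304]
eef_rot: [-179.9, 0.0, -170.6]
contact_force: [-0.2, 0.3, -0.2]
gripper_width: 0.0881
```

```bash
python3 -c "
from g import *
st();print(row([.440,.316,.27],down(-171)))"
```

```text
t 2.45 tcp [0.4478 0.1484 0.3304] rot [-1.7987e+02  2.0000e-02 -1.7061e+02] F [-0.2  0.3 -0.2] M [-0.12 -0.01  0.04] w 0.0881 j [  42.   -2.  -14.    0.  -79. -123.]
[-0.098, 0.834, 0.3, -0.001, 0.0, 0.004]
```

Request:
apply_moves --pt "-0.1 0.83 0.2 0 0 0" --pt "-0.1 0.83 0.2 0 0 0" --pt "-0.1 0.83 0.2 0 0 0" --pt "-0.1 0.83 0.2 0 0 0"

```text
time_s: 2.95
tcp_pos: [0.441, 0.3162, 0.2874]
eef_rot: [-179.7, -0.2, -170.6]
contact_force: [-0.3, -0.8, 1.1]
gripper_width: 0.0877
```

```bash
python3 -c "
from g import *
st();W=imaging.camera_info('wrist');p,d=imaging.capture('wrist');cv2.imwrite('pics/w2.png',p);np.save('/tmp/w2.npy',d);np.save('/tmp/w2T.npy',W['T'])
print(proj(W,[[.487,.3165,.147],[.487,.3165,.06]]))
print(row([.487,.3165,.20],down(-171)))"
```

```text
t 2.95 tcp [0.441  0.3162 0.2874] rot [-1.7969e+02 -1.6000e-01 -1.7059e+02] F [-0.3 -0.8  1.1] M [-0.05 -0.02 -0.02] w 0.0877 j [  56.    6.  -10.    0.  -74. -137.]
[[314.99218838 232.9485582 ]
 [316.28105998 210.3308221 ]]
[-0.228, -0.028, 0.442, -0.003, -0.001, 0.004]
```

View pics/w2.png

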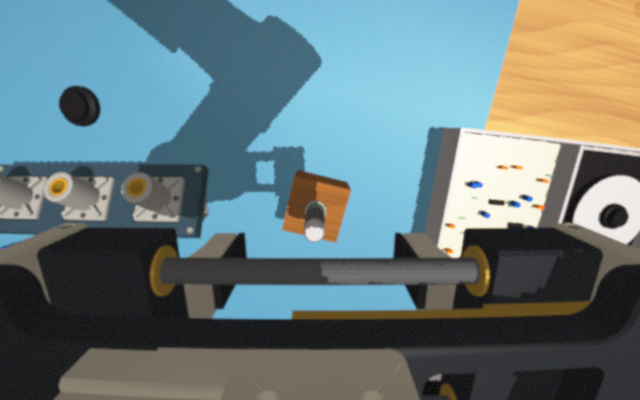

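Request:
apply_moves --pt "-0.228 -0.028 0.3 0 0 0.004" --pt "-0.228 -0.028 0.44 0 0 0.004" --pt "-0.228 -0.028 0.7 0 0 0.004" --pt "-0.228 -0.028 0.97 0 0 0.004" --pt "-0.228 -0.028 0.97 0 0 0.004"

```text
time_s: 3.62
tcp_pos: [0.4858, 0.3119, 0.0911]
eef_rot: [-179.4, -0.5, -171.1]
contact_force: [-0.3, 1.3, 1.7]
gripper_width: 0.0876
```

```bash
python3 -c "
from g import *
st()
print(row([.487,.3165,.093],down(-171)))
p,d=imaging.capture('wrist');cv2.imwrite('pics/w3.png',p)"
```

```text
t 3.62 tcp [0.4858 0.3119 0.0911] rot [-179.43   -0.46 -171.14] F [-0.3  1.3  1.7] M [-0.03 -0.06  0.06] w 0.0876 j [  52.   19.  -21.    0.  -51. -133.]
[-0.009, 0.022, -0.01, -0.006, -0.005, -0.002]
```

View pics/w3.png

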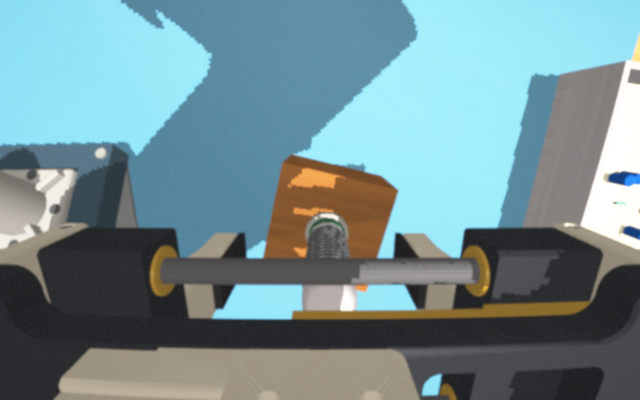

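Request:
apply_moves --pt "-0.009 0.025 -0.01 -0.006 -0.005 -0.002" --pt "-0.009 0.025 -0.01 -0.006 -0.005 -0.002" --pt "-0.009 0.025 -0.01 -0.006 -0.005 -0.002"

```text
time_s: 4.05
tcp_pos: [0.4889, 0.3196, 0.0977]
eef_rot: [179.8, 0.3, -170.9]
contact_force: [-0.6, 0.3, -0.4]
gripper_width: 0.0882
```

Request:
apply_moves --pt "0 0 0 0 0 0" --pt "0 0 0 0 0 0" --pt "0 0 0 0 0 0" --pt "0 0 0 0 0 0" --pt "0 0 0 0 0 0" --pt "0 0 0 0 0 0" --hand 1 --grip_force 30

```text
time_s: 4.8
tcp_pos: [0.4888, 0.3196, 0.0976]
eef_rot: [179.8, 0.3, -170.9]
contact_force: [0.0, -0.2, -0.1]
gripper_width: 0.033
```

```bash
python3 -c "
from g import *
st()
print(row([.487,.3165,.093],down(-171)))"
```

```text
t 4.8 tcp [0.4888 0.3196 0.0976] rot [ 179.79    0.34 -170.88] F [ 0.  -0.2 -0.1] M [-0.01  0.06 -0.01] w 0.033 j [  52.   18.  -21.    0.  -50. -133.]
[0.012, -0.014, 0.023, 0.002, 0.004, 0.001]
```

Request:
apply_moves --pt "0.008 -0.013 0.015 0.002 0.004 0.001" --pt "0.008 -0.013 0.015 0.002 0.004 0.001" --pt "0.008 -0.013 0.015 0.002 0.004 0.001" --pt "0.008 -0.013 0.015 0.002 0.004 0.001" --pt "0.008 -0.013 0.015 0.002 0.004 0.001" --hand 1

```text
time_s: 5.42
tcp_pos: [0.488, 0.3169, 0.0949]
eef_rot: [180.0, 0.0, -171.0]
contact_force: [1.3, 0.1, 5.0]
gripper_width: 0.0232
```

```bash
python3 -c "
from g import *
st()
p,d=imaging.capture('wrist');cv2.imwrite('pics/w4.png',p)
print(row([.487,.3165,.20],down(-171)))"
```

```text
t 5.42 tcp [0.488  0.3169 0.0949] rot [ 1.7996e+02  1.0000e-02 -1.7096e+02] F [1.3 0.1 5. ] M [-0.36 -0.43  0.06] w 0.0232 j [  52.   19.  -21.   -0.  -50. -133.]
[0.005, -0.001, -0.525, 0.001, 0.0, 0.0]
```

View pics/w4.png

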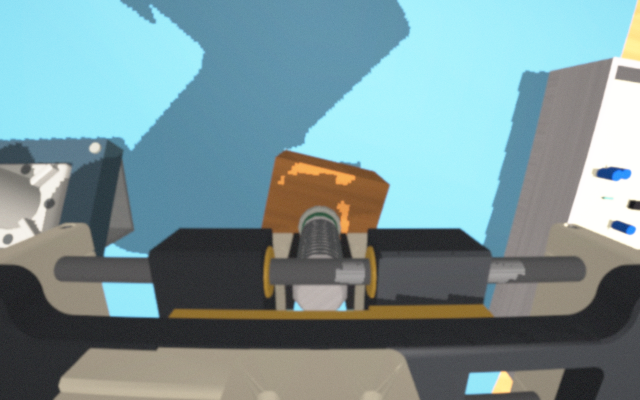

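Request:
apply_moves --pt "0 0 -0.1 0 0 0" --pt "0 0 -0.3 0 0 0" --pt "0 0 -0.55 0 0 0" --pt "0 0 -0.8 0 0 0" --pt "0.02 -0.1 -0.8 0 0 0" --pt "0.06 -0.35 -0.8 0 0 0" --pt "0.12 -0.6 -0.8 0 0 0" --pt "0.18 -0.75 -0.8 0 0 0" --pt "0.18 -0.75 -0.8 0 0 0"

```text
time_s: 6.6
tcp_pos: [0.4743, 0.1604, 0.2533]
eef_rot: [180.0, -0.1, -171.1]
contact_force: [-0.0, 0.5, -1.8]
gripper_width: 0.0232
```

```bash
python3 -c "
from g import *
st()
R=tilt(8.86);n=-R.as_matrix()[:,2]
print(row(np.array([.481,.0907,.105])+n*(.081+.030),R))"
```

```text
t 6.6 tcp [0.4743 0.1604 0.2533] rot [ 1.7997e+02 -1.4000e-01 -1.7111e+02] F [-0.   0.5 -1.8] M [ 0.05 -0.07  0.02] w 0.0232 j [  41.    3.  -18.   -0.  -69. -122.]
[0.298, -0.349, 0.262, 0.0, -0.335, 0.0]
```

Request:
apply_moves --pt "0.05 -0.05 0 0 -0.06 0" --pt "0.12 -0.15 0.05 0 -0.14 0" --pt "0.2 -0.25 0.12 0 -0.24 0" --pt "0.27 -0.33 0.2 0 -0.32 0" --pt "0.298 -0.349 0.262 0 -0.335 0" --pt "0.298 -0.349 0.262 0 -0.335 0" --pt "0.298 -0.349 0.262 0 -0.335 0" --pt "0.298 -0.349 0.262 0 -0.335 0"

```text
time_s: 7.6
tcp_pos: [0.4392, 0.0802, 0.2231]
eef_rot: [179.5, 27.8, -171.1]
contact_force: [-0.0, 0.3, -3.3]
gripper_width: 0.0235
```

```bash
cat > look.py <<'E'
import sys
from g import *
st();W=imaging.camera_info('wrist');p,d=imaging.capture('wrist');n=sys.argv[1]
np.save(f'/tmp/{n}d.npy',d);cv2.imwrite(f'/tmp/{n}.png',p)
x0,y0,x1,y1=map(int,sys.argv[2:6]) if len(sys.argv)>2 else (200,100,440,260)
k=min(800/(x1-x0),600/(y1-y0))
cv2.imwrite(f'pics/{n}.png',cv2.resize(p[y0:y1,x0:x1],None,fx=k,fy=k,interpolation=cv2.INTER_CUBIC));print('scale',k)
s,pc,Rc=cur();print('tip exp px',proj(W,pc+Rc.apply([0,0,.081])),'mouths',proj(W,[[.481,.0907,.105],[.4974,-.0123,.105],[.5135,-.116,.105]]).round(1).tolist())
E
python3 look.py w5
```

```text
t 7.6 tcp [0.4392 0.0802 0.2231] rot [ 179.54   27.78 -171.06] F [-0.   0.3 -3.3] M [-0.32  1.93  0.  ] w 0.0235 j [  48.  -21.  -58.   31.  -34. -152.]
scale 3.3333333333333335
tip exp px [[321.26335316 208.31134734]] mouths [[323.9, 179.3], [219.4, 179.8], [117.6, 180.2]]
```

View pics/w5.png

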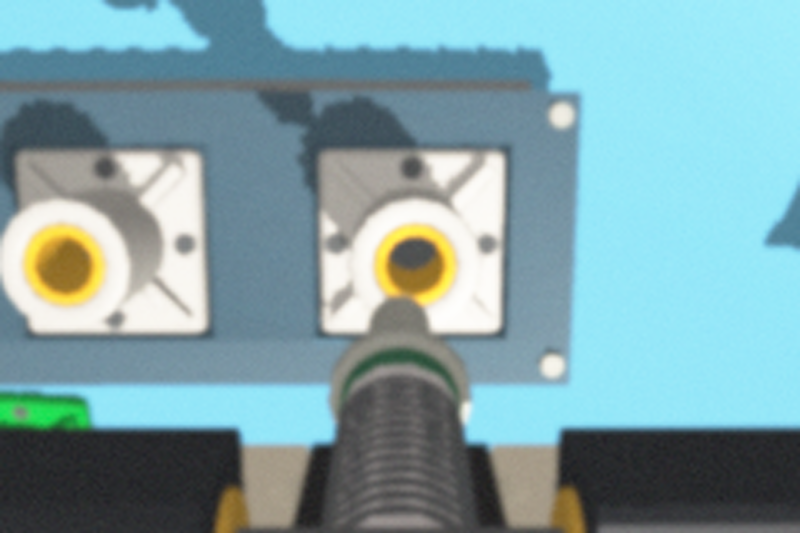

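```bash
cat > fit.py <<'E'
from g import *
s=status.get_state()
data=[([-49.21,20.59,.63,-.02,-70.14,-16.51],[.27735,-.61482,.22562]),
([-29,12,2,0,-80,-52],[.4122,-.4483,.3321]),([21,-11,-21,0,-80,-102],[.3885,-.0544,.3317]),
([42,-2,-14,0,-79,-123],[.4478,.1484,.3304]),([56,6,-10,0,-74,-137],[.441,.3162,.2874]),
([52,19,-21,0,-51,-133],[.4858,.3119,.0911]),([52,18,-21,0,-50,-133],[.4888,.3196,.0976]),([41,3,-18,0,-69,-122],[.4743,.1604,.2533])]
A=[];b=[];Ls=[]
for j,p in data:
    j=np.radians(j);c,sn=np.cos(j[0]),np.sin(j[0]);rr=c*p[0]+sn*p[1];Ls.append(-sn*p[0]+c*p[1]);f=j[2]-j[1]
    A.append([np.sin(j[1]),np.cos(f),-np.sin(f),1,0]);b.append(rr)
    A.append([np.cos(j[1]),np.sin(f),np.cos(f),0,1]);b.append(p[2])
A=np.array(A);b=np.array(b)
x,res,rk,sv=np.linalg.lstsq(A,b,rcond=None);print('l2,l4,a3,a1,d1-l6',x,'L',np.round(Ls,3),'res',(A@x-b).round(3),sv)
np.set_printoptions(precision=3,suppress=True);print(repr(s['joints']),s['tcp_pos'],s['eef_rot'])
E
python3 fit.py
```

```text
l2,l4,a3,a1,d1-l6 [ 0.594187    0.46900108  0.00904204 -0.00754628 -0.17853883] L [-0.192 -0.192 -0.19  -0.189 -0.189 -0.191 -0.188 -0.19 ] res [-0.001  0.     0.002 -0.002 -0.001  0.     0.    -0.004 -0.001  0.004
  0.006 -0.002 -0.007  0.001  0.001  0.002] [4.87256203 3.98039604 0.40618872 0.39553423 0.30520491]
array([  48.088,  -20.81 ,  -58.276,   31.028,  -33.973, -152.187]) [0.439 0.08  0.223] [ 179.524   27.804 -171.063]
```

```bash
cat > fk.py <<'E'
from g import *
def axes(j,s4):
    j1,j2,j3,j4,j5,j6=np.radians(j);f=j3-j2
    R=Ro.from_euler('z',j1)*Ro.from_euler('y',-f)      # x axis = forearm dir
    R5=R*Ro.from_euler('x',s4*j4); Rt=R5*Ro.from_euler('y',-j5)  # x axis = tool z
    return R,R5,Rt
if __name__=='__main__':
    s,p,Rc=cur();j=s['joints']
    print('toolz meas',Rc.as_matrix()[:,2])
    l2,l4,a3,a1,k=.594,.469,.009,-.0075,-.1785
    for s4 in(1,-1):
        R,R5,Rt=axes(j,s4);print(s4,'toolz',Rt.apply([1,0,0]))
        j1,j2=np.radians(j[:2])
        # p = Rz(a1+l2 sin, Ls, l2 cos + d1) + R(l4,0,a3)+R5(0,Lw,0)+Rt(l6,0,0), d1=k+l6
        base=Ro.from_euler('z',j1).apply([a1+l2*np.sin(j2),0,l2*np.cos(j2)+k])+R.apply([l4,0,a3])
        A=np.c_[Ro.from_euler('z',j1).apply([0,1,0]),R5.apply([0,1,0]),Rt.apply([1,0,0])+[0,0,1]]
        x=np.linalg.solve(A,p-base);print('Ls,Lw,l6',x)
        A2=np.c_[A[:,0],A[:,2]];print(np.linalg.lstsq(A2,p-base,rcond=None)[:2])
        A2=np.c_[A[:,1],A[:,2]];print(np.linalg.lstsq(A2,p-base,rcond=None)[:2])
E
python3 fk.py
```

```text
toolz meas [ 0.45947048  0.08067454 -0.88452162]
1 toolz [ 0.03077911  0.4654827  -0.88452162]
Ls,Lw,l6 [-0.55059669  0.20489547  0.35333336]
(array([-0.43973995,  0.57803714]), array([0.00368172]))
(array([-0.48855464,  0.89506077]), array([0.06188775]))
-1 toolz [ 0.45947048  0.08067454 -0.88452162]
Ls,Lw,l6 [ 0.00410514 -0.20489547  0.35333336]
(array([-0.10675161,  0.57803714]), array([0.00368172]))
(array([-0.19972525,  0.35737237]), array([3.44027007e-06]))
```

```bash
cat > ik.py <<'E'
from fk import *
from scipy.optimize import least_squares
lo=np.array([-176.03,-82.01,-58.28,-173.87,-174.79]);hi=np.array([176.03,121.73,71.71,95.51,-.11])
PAR=[.594,.469,.009,-.0075,.0,-.2,.356,.1775]
def fk(j,full=False):
    l2,l4,a3,a1,Ls,Lw,l6,d1=PAR
    R,R5,Rt=axes(np.r_[j[:5],0],-1);z=Ro.from_euler('z',np.radians(j[0]));j2=np.radians(j[1])
    el=z.apply([a1+l2*np.sin(j2),Ls,l2*np.cos(j2)+d1]);w=el+R.apply([l4,0,a3]);w2=w+R5.apply([0,Lw,0]);tz=Rt.apply([1,0,0])
    p=w2+l6*tz
    return (p,tz,el,w,w2) if full else (p,tz)
def ik(p,tz,n=150,seed=0):
    rng=np.random.default_rng(seed);out=[]
    for _ in range(n):
        x0=lo+(hi-lo)*rng.random(5)
        f=lambda x:np.r_[(fk(x)[0]-p),.3*(fk(x)[1]-tz)]
        r_=least_squares(f,x0,bounds=(lo,hi),xtol=1e-10)
        e=np.linalg.norm(r_.fun)
        if e<1e-4 and not any(np.linalg.norm(r_.x-o)<1 for o in out): out.append(r_.x)
    return out
if __name__=='__main__':
    np.set_printoptions(precision=1,suppress=True)
    R=tilt(8.86);n=-R.as_matrix()[:,2]
    for nm,m in(('L',[.481,.0907,.105]),('M',[.4974,-.0123,.105]),('R',[.5135,-.116,.105])):
        for d in(.02,.0,-.04):
            p=np.array(m)+n*(.081+d)
            print(nm,d,p.round(3))
            for o in ik(p,-n,60): print('   ',o,'elbow',fk(o,True)[2]*1000,'w',fk(o,True)[3]*1000)
E
time python3 ik.py
```

```text
L 0.02 [0.4 0.1 0.2]
L 0.0 [0.4 0.1 0.2]
L -0.04 [0.5 0.1 0.1]
M 0.02 [ 0.4 -0.   0.2]
M 0.0 [ 0.5 -0.   0.2]
M -0.04 [ 0.5 -0.   0.1]
R 0.02 [ 0.5 -0.1  0.2]
    [ 10.2 -12.6 -47.5   1.6 -25.1] elbow [-134.5  -24.3  757.3] w [249.   45.  496.1]
R 0.0 [ 0.5 -0.1  0.2]
    [ 10.2 -10.  -48.4   1.8 -21.7] elbow [-109.1  -19.6  762.4] w [258.5  46.4 478.6]
R -0.04 [ 0.5 -0.1  0.1]
    [ 10.1  -4.7 -49.9   2.4 -14.8] elbow [-54.9  -9.8 769.5] w [276.6  49.1 443. ]
real	0m21.181s
user	0m21.566s
sys	0m0.100s
```

```bash
cat > reach.py <<'E'
from ik import *
np.set_printoptions(precision=1,suppress=True)
n=-tilt(8.86).as_matrix()[:,2]
def best(p,tz):
    b=None
    for x0 in([30,-10,-40,10,-40],[10,-10,-45,2,-25],[45,0,-20,0,-60],[48,-20,-50,30,-34]):
        f=lambda x:np.r_[(fk(x)[0]-p),.3*(fk(x)[1]-tz)]
        q=least_squares(f,np.array(x0,float),bounds=(lo,hi),xtol=1e-10);e=np.linalg.norm(q.fun)
        if b is None or e<b[0]: b=(e,q.x)
    return b
if __name__=='__main__':
  for th in(25,20,15,10,5,0):
    tz=tilt(8.86,th).as_matrix()[:,2]
    for nm,m in(('L',[.481,.0907,.105]),('M',[.4974,-.0123,.105]),('R',[.5135,-.116,.105])):
        for d in(.03,-.046):
            p=np.array(m)+n*(.0998+d)+tz*.0188
            e,x=best(p,tz);print(th,nm,d,'TCP',p*1000,'err mm',e*1000,x)
E
python3 reach.py
```

```text
25 L 0.03 TCP [424.7  81.9 200.4] err mm 2.112303435339162 [ 50.2 -19.7 -58.3  28.1 -35.6]
25 L -0.046 TCP [462.3  87.8 134.6] err mm 18.01538217579594 [ 41.   -7.7 -58.3  29.  -22.4]
25 M 0.03 TCP [441.1 -21.1 200.4] err mm 3.0600765902361656e-10 [ 31.5 -18.4 -54.3  17.8 -32. ]
25 M -0.046 TCP [478.7 -15.2 134.6] err mm 3.215134632339569 [ 26.   -7.4 -58.3  23.9 -16.7]
25 R 0.03 TCP [ 457.2 -124.8  200.4] err mm 2.2456422761314004e-10 [ 10.1 -11.7 -43.4   1.  -33.3]
25 R -0.046 TCP [ 494.8 -118.9  134.6] err mm 2.0164719100887824e-10 [ 10.   -2.4 -46.    1.3 -21.4]
20 L 0.03 TCP [423.2  81.7 199.7] err mm 9.52669854251191e-11 [ 49.2 -16.9 -52.7  19.9 -40.4]
20 L -0.046 TCP [460.8  87.5 133.9] err mm 2.8443598550256704e-08 [ 42.4  -6.7 -57.1  26.5 -25. ]
20 M 0.03 TCP [439.6 -21.3 199.7] err mm 4.260226390602097e-08 [ 30.4 -15.2 -48.5  11.6 -38.6]
20 M -0.046 TCP [477.2 -15.5 133.9] err mm 4.4590482016692174e-11 [ 27.2  -5.4 -52.1  14.8 -24.9]
20 R 0.03 TCP [ 455.7 -125.   199.7] err mm 1.197786731675786e-10 [ 10.   -9.4 -40.    0.6 -39.4]
20 R -0.046 TCP [ 493.3 -119.2  133.9] err m
[... 1682 characters left out ...]
 -1.5 -30.4   0.1 -56.2]
5 R -0.046 TCP [ 488.5 -119.9  132.9] err mm 6.615409821029383e-11 [  9.7   6.  -31.9   0.1 -47.1]
0 L 0.03 TCP [416.9  80.7 198.6] err mm 1.235080628798726e-10 [ 39.1  -3.3 -31.8   0.  -61.5]
0 L -0.046 TCP [454.4  86.6 132.8] err mm 2.8976462032188453e-11 [ 36.4   4.7 -33.1  -0.  -52.1]
0 M 0.03 TCP [433.3 -22.3 198.6] err mm 1.3281945048281186e-11 [ 24.5  -2.3 -30.9   0.  -61.4]
0 M -0.046 TCP [470.8 -16.4 132.8] err mm 2.9683338395504314e-08 [ 23.1   5.6 -32.2  -0.  -52.3]
0 R 0.03 TCP [ 449.4 -126.   198.6] err mm 5.17033333714175e-11 [  9.7   1.3 -27.3   0.  -61.4]
0 R -0.046 TCP [ 486.9 -120.1  132.8] err mm 7.44391766016179e-11 [  9.6   8.5 -28.6  -0.  -52.8]
```

```bash
python3 - <<'E'
from g import *
s,p,R=cur();W=imaging.camera_info('wrist')
Tt=np.eye(4);Tt[:3,:3]=R.as_matrix();Tt[:3,3]=p
X=np.linalg.inv(Tt)@W['T'];print(X.round(4));np.save('handeye.npy',X)
T4=np.eye(4);T4[:3,:3]=down(-171).as_matrix();T4[:3,3]=[.488,.3169,.0949]
W['T']=T4@X
print('w4 block top centre / ring', proj(W,[[.4867,.3165,.06],[.4867,.3165,.066],[.488,.3169,.066]]))
im=cv2.imread('pics/w4.png');cv2.imwrite('pics/w4c.png',cv2.resize(im[130:270,240:400],None,fx=4,fy=4,interpolation=cv2.INTER_CUBIC))
st()
E
```

```text
[[-0.000e+00  9.645e-01  2.641e-01  7.070e-02]
 [ 1.000e+00 -1.000e-04  4.000e-04 -1.400e-03]
 [ 4.000e-04  2.641e-01 -9.645e-01 -1.587e-01]
 [ 0.000e+00  0.000e+00  0.000e+00  1.000e+00]]
w4 block top centre / ring [[321.27044299 224.68999022]
 [321.31783455 227.6288166 ]
 [321.59177306 229.46083868]]
t 7.65 tcp [0.4392 0.0802 0.2232] rot [ 179.52   27.8  -171.06] F [-0.4  0.5 -2.2] M [-0.32  1.95  0.02] w 0.0235 j [  48.  -21.  -58.   31.  -34. -152.]
```

View pics/w4c.png

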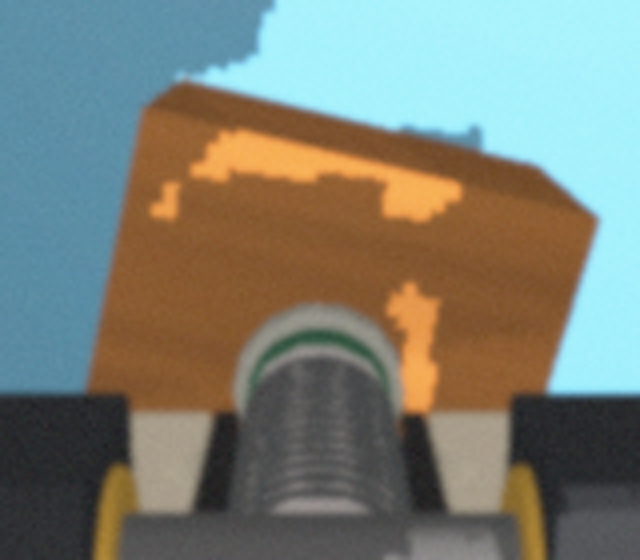

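```bash
python3 - <<'E'
from g import *
print(row([.47,.16,.27],down(-85)))
E
```

```text
[-0.298, 0.371, -0.104, -0.227, 0.252, -0.935]
```

Request:
apply_moves --pt "-0.03 0.03 -0.02 -0.02 0.025 -0.09" --pt "-0.06 0.07 -0.04 -0.045 0.05 -0.187" --pt "-0.09 0.11 -0.06 -0.068 0.076 -0.28" --pt "-0.12 0.15 -0.07 -0.09 0.1 -0.374" --pt "-0.15 0.19 -0.09 -0.113 0.126 -0.467" --pt "-0.18 0.23 -0.104 -0.136 0.151 -0.56" --pt "-0.21 0.27 -0.104 -0.16 0.176 -0.654" --pt "-0.25 0.31 -0.104 -0.18 0.2 -0.748" --pt "-0.28 0.35 -0.104 -0.204 0.226 -0.84" --pt "-0.298 0.371 -0.104 -0.227 0.252 -0.935" --pt "-0.298 0.371 -0.104 -0.227 0.252 -0.935" --grip_force 45

```text
time_s: 9.02
tcp_pos: [0.4702, 0.1606, 0.2682]
eef_rot: [179.8, -0.2, -84.9]
contact_force: [0.1, 0.2, -2.9]
gripper_width: 0.0235
```

```bash
python3 - <<'E'
from g import *
st();print(row([.488,.3169,.25],tilt(8.86,-5)*Ro.from_euler('z',180,degrees=True)))
E
```

```text
t 9.03 tcp [0.4702 0.1606 0.2682] rot [ 1.7984e+02 -1.6000e-01 -8.4930e+01] F [ 0.1  0.2 -2.9] M [ 0.03  0.1  -0.01] w 0.0235 j [ 42.   2. -17.   0. -71. -37.]
[-0.771, -0.158, 0.088, -0.043, -0.042, -1.041]
```

Request:
apply_moves --pt "-0.07 -0.02 0.01 -0.004 -0.004 -0.1" --pt "-0.15 -0.03 0.02 -0.008 -0.008 -0.2" --pt "-0.23 -0.05 0.03 -0.012 -0.012 -0.3" --pt "-0.31 -0.07 0.04 -0.016 -0.016 -0.4" --pt "-0.39 -0.08 0.04 -0.02 -0.02 -0.5" --pt "-0.47 -0.1 0.05 -0.024 -0.024 -0.6" --pt "-0.55 -0.11 0.06 -0.028 -0.028 -0.7" --pt "-0.63 -0.13 0.07 -0.032 -0.032 -0.8" --pt "-0.71 -0.145 0.08 -0.036 -0.036 -0.9" --pt "-0.77 -0.158 0.088 -0.042 -0.042 -1.0" --pt "-0.77 -0.158 0.088 -0.042 -0.042 -1.0" --pt "-0.77 -0.158 0.088 -0.042 -0.042 -1.0"

```text
time_s: 10.52
tcp_pos: [0.4877, 0.3162, 0.2497]
eef_rot: [179.8, 5.0, 4.9]
contact_force: [0.2, -0.1, -2.9]
gripper_width: 0.0232
```

```bash
python3 - <<'E'
from g import *
st()
for n,c in(('side',(240,170,380,330)),('scene',(380,60,480,180))):
    p,d=imaging.capture(n);x0,y0,x1,y1=c;cv2.imwrite(f'/tmp/{n}6.png',p);np.save(f'/tmp/{n}6.npy',d)
    cv2.imwrite(f'pics/{n}6.png',cv2.resize(p[y0:y1,x0:x1],None,fx=4,fy=4,interpolation=cv2.INTER_CUBIC)[:600])
E
python3 look.py w6
```

```text
t 10.53 tcp [0.4877 0.3162 0.2497] rot [179.81   4.99   4.89] F [ 0.2 -0.1 -2.9] M [-0.1  -0.18  0.03] w 0.0232 j [ 50.  14.  -4.  -4. -75.  46.]
t 10.62 tcp [0.4878 0.3162 0.2502] rot [179.84   4.96   4.96] F [-0.2  0.7 -2.6] M [-0.08 -0.24 -0.06] w 0.0234 j [ 50.  14.  -4.  -3. -75.  46.]
scale 3.3333333333333335
tip exp px [[317.77041537 208.5014516 ]] mouths [[516.7, 203.2], [602.8, 197.0], [680.5, 191.5]]
```

View pics/side6.png

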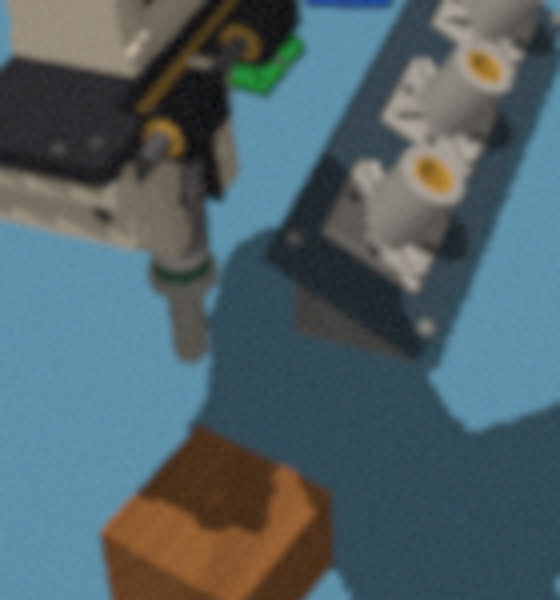

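View pics/scene6.png

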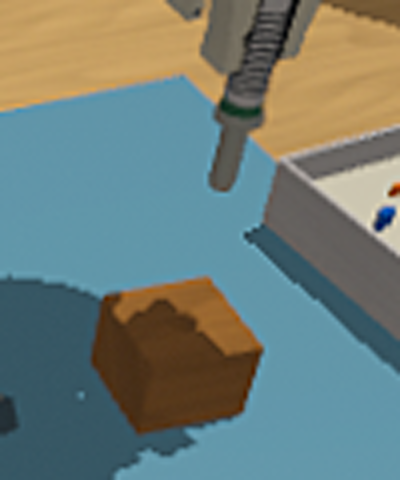

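View pics/w6.png

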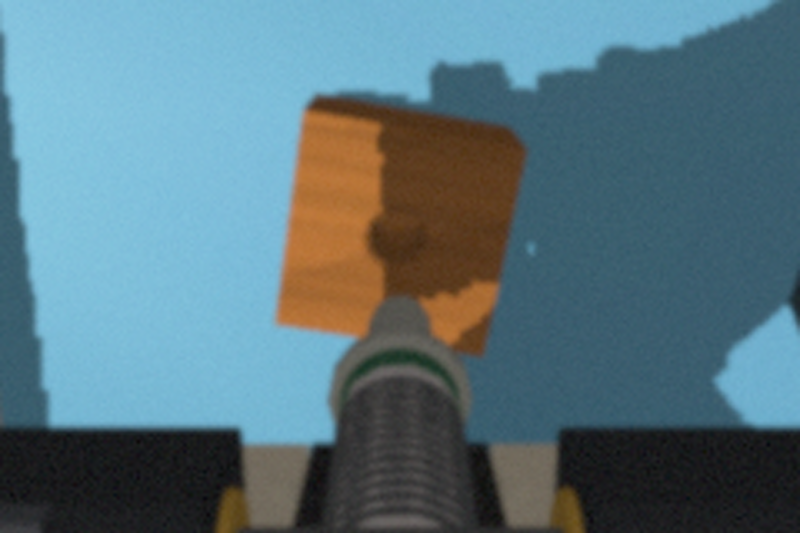

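```bash
python3 - <<'E'
from g import *
S=imaging.camera_info('scene');D=imaging.camera_info('side')
t,e=tri(S,(435.4,106),D,(287.3,258));g,e2=tri(S,(439.6,88),D,(285.8,238.5));print(t,e,g,e2)
a=g-t;a/=np.linalg.norm(a);print('axis',a,np.linalg.norm(g-t))
s,p,R=cur();print('in tool: tip',R.inv().apply(t-p),'ring',R.inv().apply(g-p),'axis',R.inv().apply(a))
# wrist: ring & tip 
W=imaging.camera_info('wrist')
print(proj(W,[t,g]))
T=np.array([p+R.apply([0.098*np.sin(np.radians(b)),0,-.0188+.0998*np.cos(np.radians(b))]) for b in(0,3,5,6,8)]);print('tip model',proj(W,T))
print('hole',onz(W,(319.4,171.3),.06))
E
```

```text
[0.49266349 0.31688422 0.16786927] 0.0005901216354632892 [0.4913412  0.31726691 0.21626732] 0.0009016351634666453
axis [-0.02731015  0.00790381  0.99959576] 0.048417621210421716
in tool: tip [ 0.01192693 -0.00043377  0.08168093] ring [ 0.00647095 -0.0008036   0.03357311] axis [-0.11268587 -0.00763833 -0.9936013 ]
[[317.32957819 194.95425264]
 [316.3438616  218.86522373]]
tip model [[317.85650427 208.53154388]
 [317.84502757 202.85801164]
 [317.83641918 199.09032393]
 [317.83182332 197.21076236]
 [317.82204001 193.46003762]]
hole [[0.48663488 0.31429386 0.06      ]]
```

```bash
cat >> g.py <<'E'
def rk(th,psi=8.86): return tilt(psi,th)*Ro.from_euler('z',180,degrees=True)  # tool x up-slope
def row_pt(P,R,off): return row(np.asarray(P)-R.apply(off),R)
E
python3 - <<'E'
from g import *
off=[.0119,-.0004,.0817];R=rk(-6.5)
for z in(.08,.05,.016): print(row_pt([.4868,.316,z],R,off))
E
```

```text
[0.02, 0.002, 0.439, -0.003, -0.017, -0.043]
[0.033, 0.002, 0.588, -0.003, -0.017, -0.043]
[0.047, 0.002, 0.758, -0.003, -0.017, -0.043]
```

Request:
apply_moves --pt "0 0 0.1 0 -0.008 -0.02" --pt "0.01 0.002 0.25 -0.003 -0.017 -0.043" --pt "0.02 0.002 0.42 -0.003 -0.017 -0.043" --pt "0.02 0.002 0.439 -0.003 -0.017 -0.043" --pt "0.02 0.002 0.439 -0.003 -0.017 -0.043" --pt "0.02 0.002 0.439 -0.003 -0.017 -0.043"

```text
time_s: 11.42
tcp_pos: [0.4851, 0.3159, 0.1642]
eef_rot: [-180.0, 6.4, 8.9]
contact_force: [0.7, 0.8, -1.8]
gripper_width: 0.0231
```

```bash
python3 look.py w7; python3 - <<'E'
from g import *
off=[.0119,-.0004,.0817];R=rk(-6.5)
for z in(.08,.05,.016): print(row_pt([.4868,.316,z],R,off))
E
```

```text
t 11.43 tcp [0.4851 0.3159 0.1642] rot [-179.95    6.35    8.88] F [ 0.7  0.8 -1.8] M [-0.03 -0.38  0.05] w 0.0231 j [ 49.  18. -10.  -5. -67.  51.]
scale 3.3333333333333335
tip exp px [[317.86755401 208.49196387]] mouths [[572.8, 249.3], [674.4, 246.7], [755.2, 243.6]]
[-0.003, 0.003, 0.008, -0.001, -0.002, 0.0]
[0.014, 0.003, 0.157, -0.001, -0.002, 0.0]
[0.032, 0.003, 0.326, -0.001, -0.002, 0.0]
```

View pics/w7.png

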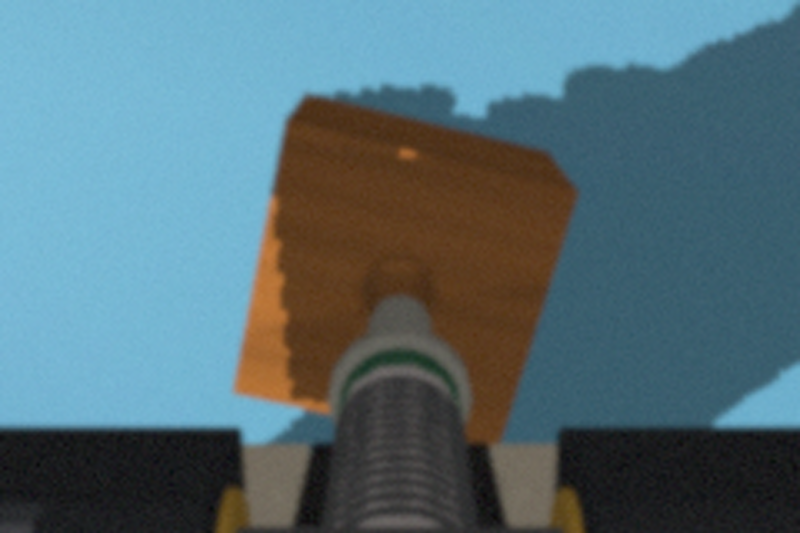

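```bash
python3 - <<'E'
from g import *
W=imaging.camera_info('wrist');print(onz(W,(320,185.6),.06))
s,p,R=cur();print(p+R.apply([.0119,-.0004,.0817]))
E
```

```text
[[0.48922415 0.31468649 0.06      ]]
[0.48766239 0.31675309 0.08151853]
```

Request:
apply_moves --pt "0.0 0.003 0.04 -0.001 -0.002 0" --pt "0.006 0.003 0.08 -0.001 -0.002 0" --pt "0.01 0.003 0.12 -0.001 -0.002 0" --pt "0.014 0.003 0.157 -0.001 -0.002 0" --pt "0.014 0.003 0.157 -0.001 -0.002 0"

```text
time_s: 12.1
tcp_pos: [0.484, 0.3148, 0.1315]
eef_rot: [179.9, 6.6, 8.9]
contact_force: [-1.1, 0.7, -1.7]
gripper_width: 0.0234
```

```bash
python3 - <<'E'
from g import *
st();off=[.0119,-.0004,.0817];R=rk(-6.5)
print(row_pt([.4868,.316,.016],R,off))
E
```

```text
t 12.1 tcp [0.484  0.3148 0.1315] rot [179.9    6.62   8.88] F [-1.1  0.7 -1.7] M [-0.1  -0.33 -0.01] w 0.0234 j [ 49.  20. -12.  -5. -63.  52.]
[0.021, -0.002, 0.164, 0.001, 0.001, 0.0]
```

Request:
apply_moves --pt "0.005 0 0.05 0 0 0" --pt "0.01 0 0.09 0 0 0" --pt "0.016 0 0.13 0 0 0" --pt "0.02 0 0.16 0 0 0" --pt "0.02 0 0.165 0 0 0" --pt "0.02 0 0.165 0 0 0"

```text
time_s: 12.85
tcp_pos: [0.4843, 0.3149, 0.0984]
eef_rot: [179.9, 6.6, 8.9]
contact_force: [0.1, -0.6, -1.8]
gripper_width: 0.0232
```

```bash
python3 - <<'E'
from g import *
st()
s,p,R=cur();G=p+R.apply([0,0,-.0188]);print('grasp',G)
R2=rk(-15);print(row(np.array([.487,.316,.109])+R2.apply([0,0,.0188]),R2))
E
```

```text
t 12.85 tcp [0.4843 0.3149 0.0984] rot [179.9    6.61   8.87] F [ 0.1 -0.6 -1.8] M [-0.1  -0.38  0.02] w 0.0232 j [ 49.  22. -14.  -5. -59.  52.]
grasp [0.48642731 0.31522962 0.11707394]
[-0.006, -0.004, 0.039, 0.001, -0.093, 0.0]
```

Request:
apply_moves --pt "0 0 0 0 0 0" --pt "0 0 0 0 0 0" --pt "0 0 0 0 0 0" --pt "-0.003 -0.002 0.02 0 -0.04 0" --pt "-0.006 -0.002 0.036 0 -0.093 0" --pt "-0.006 -0.002 0.036 0 -0.093 0" --pt "-0.006 -0.002 0.036 0 -0.093 0" --hand 0.2

```text
time_s: 13.72
tcp_pos: [0.4823, 0.3148, 0.0913]
eef_rot: [179.9, 14.9, 8.8]
contact_force: [-0.5, 0.9, 0.3]
gripper_width: 0.035
```

Request:
apply_moves --pt "0 0 0 0 0 0" --pt "0 0 0 0 0 0" --pt "0 0 0 0 0 0" --pt "0 0 0 0 0 0" --hand 1 --grip_force 60

```text
time_s: 14.22
tcp_pos: [0.4821, 0.3148, 0.0918]
eef_rot: [179.9, 14.9, 8.9]
contact_force: [-2.2, -0.2, 3.6]
gripper_width: 0.0232
```

```bash
python3 - <<'E'
from g import *
s,p,R=cur();G=p+R.apply([0,0,-.0188]);print('grasp',G)
E
python3 look.py w8
```

```text
grasp [0.48684521 0.31557407 0.10992944]
t 14.22 tcp [0.4821 0.3148 0.0918] rot [179.89  14.92   8.86] F [-2.2 -0.2  3.6] M [-0.05  0.47  0.05] w 0.0232 j [ 46.  26.  -7. -10. -69.  57.]
scale 3.3333333333333335
tip exp px [[317.88545269 208.31695852]] mouths [[647.0, 297.2], [757.4, 287.9], [816.3, 275.6]]
```

View pics/w8.png

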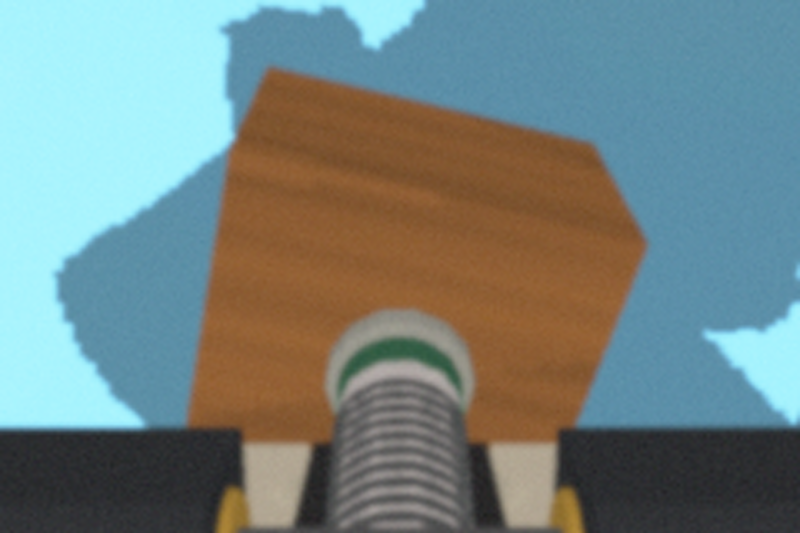

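```bash
python3 - <<'E'
from g import *
s,p,R=cur()
print(row(p+[0,0,.06],R),row(p+[0,0,.16],R))
E
```

```text
[-0.077, 0.001, -0.29, 0.0, 0.0, 0.0] [-0.206, 0.001, -0.773, 0.0, 0.0, 0.0]
```

Request:
apply_moves --pt "-0.015 0 -0.057 0 0 0" --pt "-0.04 0 -0.15 0 0 0" --pt "-0.077 0 -0.29 0 0 0" --pt "-0.12 0 -0.45 0 0 0" --pt "-0.16 -0.03 -0.6 0 0 0" --pt "-0.19 -0.15 -0.72 0 0 0" --pt "-0.206 -0.35 -0.77 0 0 0" --pt "-0.206 -0.6 -0.77 0 0 0" --pt "-0.206 -0.8 -0.77 0 0 0" --pt "-0.206 -0.9 -0.77 0 0 0"

```text
time_s: 15.52
tcp_pos: [0.4535, 0.4947, 0.2515]
eef_rot: [179.9, 14.9, 8.9]
contact_force: [-0.2, 0.5, -1.8]
gripper_width: 0.0229
```

```bash
python3 - <<'E'
from g import *
st();s,p,R=cur()
R2=rk(15);n=-tilt(8.86).as_matrix()[:,2];print(n)
print(row_pt(np.array([.481,.0907,.105])+n*.03,R2,[.0247,0,.0739]))
E
```

```text
t 15.53 tcp [0.4535 0.4947 0.2515] rot [179.92  14.9    8.94] F [-0.2  0.5 -1.8] M [ 0.01 -0.96  0.03] w 0.0229 j [ 57.  27.  17. -11. -90.  42.]
[-0.49403382 -0.07701031  0.8660254 ]
[-0.381, 2.016, 0.392, 0.001, 0.332, 0.001]
```

Request:
apply_moves --pt "0 0.1 0 0 0 0" --pt "-0.02 0.35 0 0 0.02 0" --pt "-0.05 0.65 0 0 0.06 0" --pt "-0.08 0.9 0.02 0 0.1 0" --pt "-0.1 1 0.04 0 0.13 0"

```text
time_s: 16.15
tcp_pos: [0.4635, 0.2899, 0.2507]
eef_rot: [180.0, 3.0, 8.8]
contact_force: [-0.0, 1.2, -1.9]
gripper_width: 0.0232
```

```bash
python3 - <<'E'
from g import *
st();s,p,R=cur()
R2=rk(15);n=-tilt(8.86).as_matrix()[:,2]
print(row_pt(np.array([.481,.0907,.105])+n*.03,R2,[.0247,0,.0739]))
E
```

```text
t 16.15 tcp [0.4635 0.2899 0.2507] rot [179.96   3.01   8.82] F [-0.   1.2 -1.9] M [-0.03  0.   -0.02] w 0.0232 j [ 51.   9. -10.  -2. -72.  48.]
[-0.341, 0.998, 0.293, 0.001, 0.2, -0.0]
```

Request:
apply_moves --pt "-0.04 0.12 0 0 0.03 0" --pt "-0.12 0.4 0.02 0 0.08 0" --pt "-0.22 0.68 0.1 0 0.13 0" --pt "-0.3 0.88 0.2 0 0.17 0" --pt "-0.33 0.97 0.27 0 0.195 0" --pt "-0.341 0.998 0.293 0 0.2 0" --pt "-0.341 0.998 0.293 0 0.2 0" --pt "-0.341 0.998 0.293 0 0.2 0" --pt "-0.341 0.998 0.293 0 0.2 0"

```text
time_s: 17.27
tcp_pos: [0.4244, 0.0825, 0.1963]
eef_rot: [180.0, -15.0, 8.8]
contact_force: [-0.1, 0.6, -2.6]
gripper_width: 0.0231
```

```bash
python3 - <<'E'
from g import *
st()
for n,c in(('side',(280,120,420,270)),('scene',(300,80,400,200))):
    p,d=imaging.capture(n);x0,y0,x1,y1=c;cv2.imwrite(f'/tmp/{n}9.png',p);np.save(f'/tmp/{n}9.npy',d)
    cv2.imwrite(f'pics/{n}9.png',cv2.resize(p[y0:y1,x0:x1],None,fx=4,fy=4,interpolation=cv2.INTER_CUBIC)[:600])
E
python3 look.py w9
```

```text
t 17.27 tcp [0.4244 0.0825 0.1963] rot [179.95 -14.98   8.85] F [-0.1  0.6 -2.6] M [-0.28  1.21 -0.04] w 0.0231 j [ 46. -12. -47.  13. -45.  45.]
t 17.38 tcp [0.4241 0.0823 0.196 ] rot [179.94 -14.96   8.85] F [ 1.2  0.4 -1.7] M [-0.25  1.2  -0.02] w 0.0233 j [ 46. -13. -47.  13. -45.  45.]
scale 3.3333333333333335
tip exp px [[317.93796349 208.7998284 ]] mouths [[318.2, 168.1], [432.0, 167.9], [541.1, 168.7]]
```

View pics/side9.png

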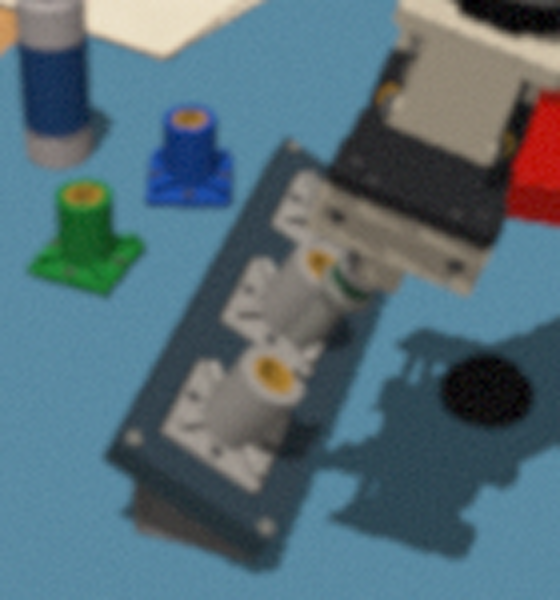

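View pics/scene9.png

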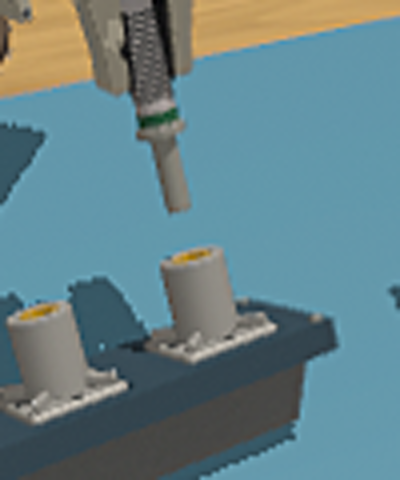

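View pics/w9.png

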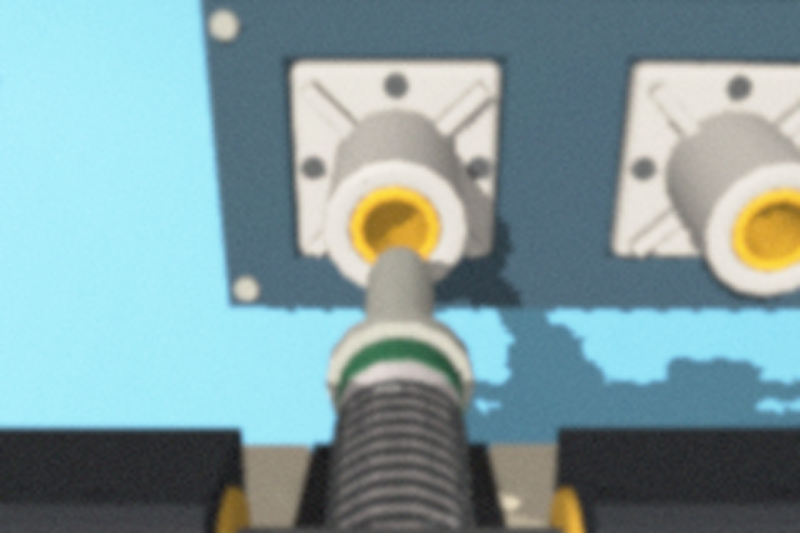

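```bash
cat > gx.py <<'E'
from g import *
def outl(al,x0=0,L=.0959,info=None,pose=None):
    if pose is None: s,p,R=cur();
    else: p,R=pose
    W=info or imaging.camera_info('wrist')
    a=np.radians(al);ax=np.array([np.sin(a),0,np.cos(a)]);u=np.array([np.cos(a),0,-np.sin(a)]);v=np.array([0,1,0]);g=np.array([x0,0,-.0188])
    t=np.linspace(0,2*np.pi,73)
    def circ(d,r): c=g+ax*d;return proj(W,p+R.apply(c+r*(np.cos(t)[:,None]*u+np.sin(t)[:,None]*v)))
    tip=circ(L,.007);r1=circ(L-.046,.015);r2=circ(L-.052,.015);sh=circ(L-.006,.008)
    return min(tip[:,1].min(),sh[:,1].min()),min(r1[:,1].min(),r2[:,1].min()),r1[:,0].min(),r1[:,0].max(),r2[:,0].min(),r2[:,0].max()
if __name__=='__main__':
    for al in(6,8,10,12,14.9,17): print(al,np.round(outl(al),1))
    S=imaging.camera_info('scene');D=imaging.camera_info('side')
    print('meas 174.1 195.4')
E
python3 gx.py
python3 - <<'E'
import cv2,numpy as np
a=cv2.imread('/tmp/w9.png');
col=a[160:240,320].astype(int).tolist()
for i,c in enumerate(col): print(160+i,c,end=' ')
E
```

```text
6 [190.8 201.8 295.8 339.  295.1 339.6]
8 [187.1 199.7 295.7 339.1 295.  339.7]
10 [183.5 197.6 295.6 339.2 295.  339.7]
12 [179.8 195.6 295.5 339.3 294.9 339.8]
14.9 [174.5 192.7 295.4 339.4 294.7 339.9]
17 [170.6 190.7 295.3 339.5 294.6 340. ]
meas 174.1 195.4
160 [42, 144, 194] 161 [39, 119, 156] 162 [39, 111, 147] 163 [35, 108, 144] 164 [38, 109, 144] 165 [42, 115, 150] 166 [39, 119, 157] 167 [44, 137, 183] 168 [49, 156, 209] 169 [50, 163, 219] 170 [52, 166, 219] 171 [49, 164, 219] 172 [58, 166, 219] 173 [83, 162, 205] 174 [127, 159, 179] 175 [145, 160, 167] 176 [152, 163, 166] 177 [150, 163, 165] 178 [153, 164, 166] 179 [150, 164, 164] 180 [151, 164, 166] 181 [154, 165, 165] 182 [152, 163, 165] 183 [151, 162, 164] 184 [151, 163, 166] 185 [148, 159, 163] 186 [150, 160, 162] 187 [148, 161, 164] 188 [152, 164, 165] 189 [151, 162, 162] 190 [149, 162, 162] 191 [151, 163, 164] 192 [151, 160, 162] 193 [155, 165, 168] 194 [158, 168, 171] 195 [159, 172, 175] 196 [172, 187, 189] 197 [195, 210, 213] 198 [202, 219, 220] 199 [203, 217, 219] 200 [179, 196, 195] 201 [131, 151, 136] 202 [86, 117, 74] 203 [79, 109, 59] 204 [78, 108, 58] 205 [76, 110, 57] 206 [84, 114, 63] 207 [112, 138, 100] 208 [155, 172, 155] 209 [188, 196, 196] 210 [197, 201, 210] 211 [197, 200, 209] 212 [186, 188, 197] 213 [154, 156, 163] 214 [110, 112, 112] 215 [103, 102, 104] 216 [110, 113, 113] 217 [94, 96, 98] 218 [75, 76, 75] 219 [90, 91, 93] 220 [105, 107, 110] 221 [89, 91, 93] 222 [76, 78, 76] 223 [96, 95, 96] 224 [107, 109, 112] 225 [88, 89, 91] 226 [72, 74, 74] 227 [92, 94, 94] 228 [107, 109, 111] 229 [95, 96, 99] 230 [73, 72, 72] 231 [84, 85, 86] 232 [99, 104, 107] 233 [102, 102, 107] 234 [83, 83, 84] 235 [76, 77, 76] 236 [97, 96, 100] 237 [109, 112, 114] 238 [94, 97, 101] 239 [74, 75, 74]
```

```bash
python3 - <<'E'
from g import *
S=imaging.camera_info('scene');s,p,R=cur();D=imaging.camera_info('side')
for al in(11,13,14.9,17):
  for x0 in(0,-.002):
    a=np.radians(al);ax=np.array([np.sin(a),0,np.cos(a)]);g=np.array([x0,0,-.0188])
    P=[p+R.apply(g+ax*d) for d in(.0959,.0469,.0439)]
    print(al,x0,proj(S,P).round(1).tolist(),proj(D,P).round(1).tolist())
a=cv2.imread('/tmp/scene9.png')
cv2.imwrite('pics/sc9c.png',cv2.resize(a[90:160,320:380],None,fx=8,fy=8,interpolation=cv2.INTER_CUBIC))
E
```

```text
11 0 [[343.2, 131.8], [339.2, 111.9], [338.9, 110.7]] [[357.8, 206.8], [368.7, 192.6], [369.4, 191.7]]
11 -0.002 [[342.8, 131.5], [338.7, 111.7], [338.5, 110.5]] [[358.7, 207.1], [369.6, 193.0], [370.2, 192.1]]
13 0 [[343.9, 131.9], [339.5, 112.0], [339.2, 110.7]] [[356.5, 205.9], [368.0, 192.2], [368.7, 191.3]]
13 -0.002 [[343.5, 131.7], [339.1, 111.7], [338.8, 110.5]] [[357.4, 206.3], [368.9, 192.6], [369.6, 191.7]]
14.9 0 [[344.5, 132.0], [339.8, 112.0], [339.5, 110.7]] [[355.3, 205.1], [367.4, 191.8], [368.2, 190.9]]
14.9 -0.002 [[344.1, 131.8], [339.4, 111.8], [339.1, 110.5]] [[356.2, 205.5], [368.3, 192.2], [369.0, 191.3]]
17 0 [[345.2, 132.1], [340.1, 112.0], [339.8, 110.7]] [[354.0, 204.2], [366.7, 191.3], [367.5, 190.5]]
17 -0.002 [[344.7, 131.8], [339.7, 111.8], [339.4, 110.5]] [[354.9, 204.6], [367.6, 191.7], [368.4, 190.9]]
```

View pics/sc9c.png

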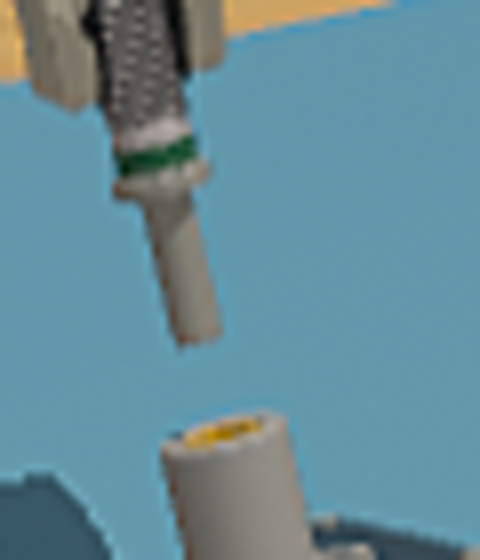

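```bash
python3 - <<'E'
from g import *
s,p,R=cur();n=-tilt(8.86).as_matrix()[:,2];R2=rk(15)
print(n, -n@R2.as_matrix()) # insertion dir in tool
print(row(p-n*.024+R2.apply([0,-.0014,0]),R2))
E
```

```text
[-0.49403382 -0.07701031  0.8660254 ] [2.58819045e-01 3.59721001e-17 9.65925826e-01]
[0.031, -0.007, 0.116, 0.001, 0.0, -0.0]
```

Request:
apply_moves --pt "0.01 -0.003 0.04 0 0 0" --pt "0.02 -0.006 0.08 0 0 0" --pt "0.031 -0.007 0.116 0 0 0" --pt "0.031 -0.007 0.116 0 0 0" --pt "0.031 -0.007 0.116 0 0 0"

```text
time_s: 18.05
tcp_pos: [0.4357, 0.0853, 0.1751]
eef_rot: [179.9, -15.0, 8.8]
contact_force: [0.5, 0.2, -1.9]
gripper_width: 0.0229
```

```bash
python3 look.py w10 270 150 370 220; python3 - <<'E'
from g import *
a=cv2.imread('/tmp/scene9.png')
p,d=imaging.capture('scene')
cv2.imwrite('pics/sc10.png',cv2.resize(p[90:160,320:380],None,fx=8,fy=8,interpolation=cv2.INTER_CUBIC))
E
```

```text
t 18.05 tcp [0.4357 0.0853 0.1751] rot [179.92 -14.95   8.84] F [ 0.5  0.2 -1.9] M [-0.23  1.26  0.02] w 0.0229 j [ 44. -10. -48.  13. -40.  45.]
scale 8.0
tip exp px [[317.71886744 208.57292082]] mouths [[319.5, 179.4], [442.9, 179.1], [560.2, 179.7]]
```

View pics/w10.png

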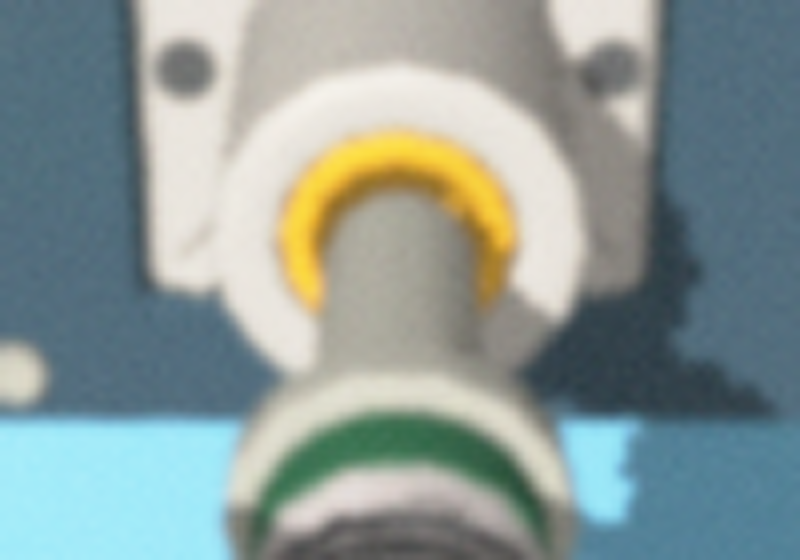

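View pics/sc10.png

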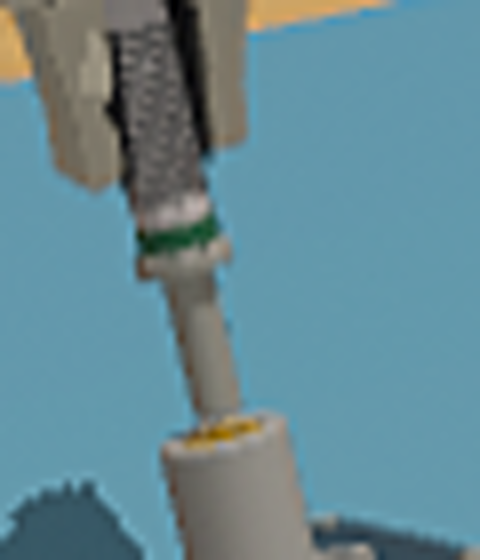

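Request:
apply_moves --pt "0.002 0 0.01 0 0 0" --pt "0.004 0 0.02 0 0 0" --pt "0.007 0 0.03 0 0 0" --pt "0.009 0 0.039 0 0 0" --pt "0.009 0 0.039 0 0 0"

```text
time_s: 18.77
tcp_pos: [0.4394, 0.0859, 0.168]
eef_rot: [179.9, -15.0, 8.8]
contact_force: [-0.1, 0.1, -2.3]
gripper_width: 0.0231
```

```bash
python3 look.py w11 270 150 370 220
```

```text
t 18.77 tcp [0.4394 0.0859 0.168 ] rot [179.93 -14.96   8.85] F [-0.1  0.1 -2.3] M [-0.31  1.39 -0.06] w 0.0231 j [ 44.  -9. -48.  14. -39.  45.]
scale 8.0
tip exp px [[317.79287764 208.66922099]] mouths [[319.6, 183.4], [446.6, 183.0], [566.9, 183.6]]
```

View pics/w11.png

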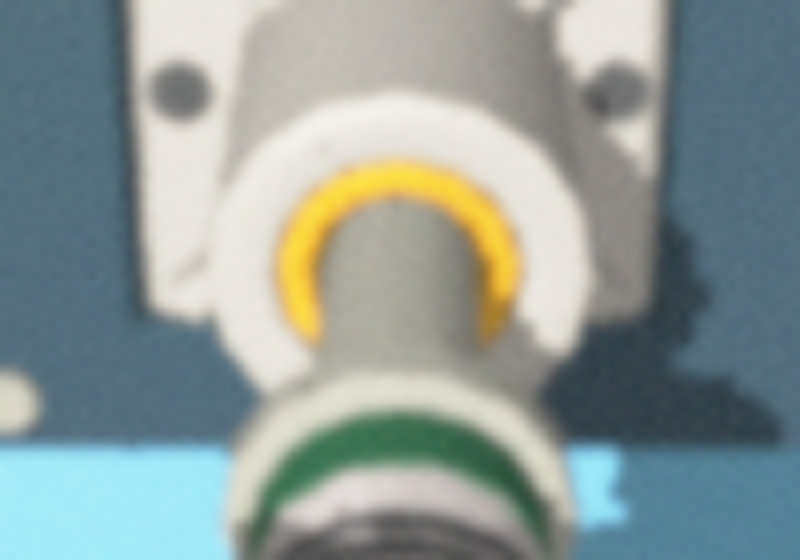

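Request:
apply_moves --pt "0.003 0 0.0116 0 0 0" --pt "0.006 0 0.023 0 0 0" --pt "0.009 0 0.035 0 0 0" --pt "0.0124 0 0.0464 0 0 0" --pt "0.0155 0 0.058 0 0 0" --pt "0.0155 0 0.058 0 0 0"

```text
time_s: 19.58
tcp_pos: [0.4453, 0.0867, 0.1575]
eef_rot: [179.9, -14.9, 8.8]
contact_force: [-1.1, 0.1, -2.6]
gripper_width: 0.0229
```

```bash
python3 -c "
from g import *
st()"; python3 look.py w12 270 150 370 220
```

```text
t 19.57 tcp [0.4453 0.0867 0.1575] rot [179.92 -14.95   8.84] F [-1.1  0.1 -2.6] M [-0.29  1.38 -0.02] w 0.0229 j [ 43.  -7. -49.  14. -37.  45.]
t 19.57 tcp [0.4453 0.0867 0.1575] rot [179.92 -14.95   8.84] F [-1.1  0.1 -2.6] M [-0.29  1.38 -0.02] w 0.0229 j [ 43.  -7. -49.  14. -37.  45.]
scale 8.0
tip exp px [[317.82369836 208.69933284]] mouths [[319.5, 190.3], [452.4, 189.9], [577.5, 190.2]]
```

View pics/w12.png

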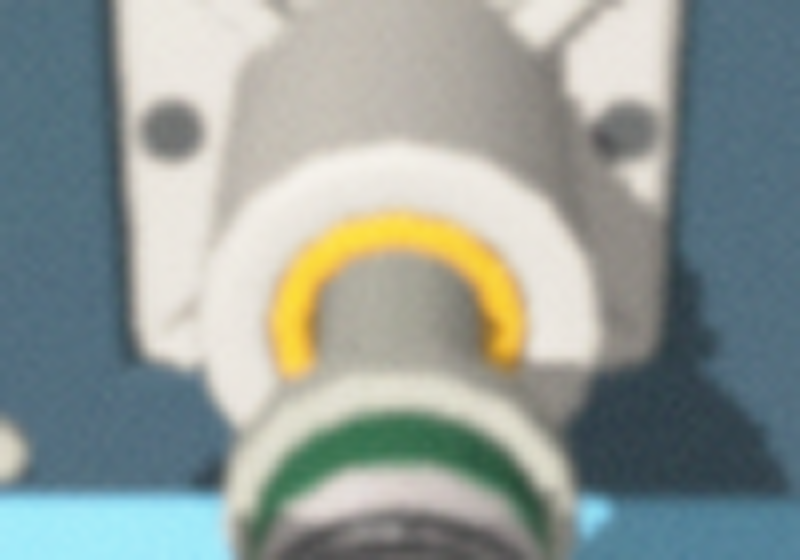

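Request:
apply_moves --pt "0.0026 0 0.01 0 0 0" --pt "0.005 0 0.019 0 0 0" --pt "0.0072 0 0.027 0 0 0" --pt "0.0072 0 0.027 0 0 0"

```text
time_s: 20.12
tcp_pos: [0.4481, 0.0872, 0.1526]
eef_rot: [179.9, -14.9, 8.8]
contact_force: [0.0, -0.5, -2.3]
gripper_width: 0.023
```

Request:
apply_moves --pt "0.0013 0 0.005 0 0 0" --pt "0.0026 0 0.01 0 0 0" --pt "0.0026 0 0.01 0 0 0"

```text
time_s: 20.5
tcp_pos: [0.4491, 0.0873, 0.1507]
eef_rot: [179.9, -14.9, 8.8]
contact_force: [-0.3, -0.1, -3.2]
gripper_width: 0.0232
```

Request:
apply_moves --pt "0.0013 0 0.005 0 0 0" --pt "0.0026 0 0.01 0 0 0" --pt "0.0026 0 0.01 0 0 0"

```text
time_s: 20.88
tcp_pos: [0.4502, 0.0875, 0.1489]
eef_rot: [179.9, -14.9, 8.8]
contact_force: [-0.3, 1.2, -2.1]
gripper_width: 0.0232
```

Request:
apply_moves --pt "0.0013 0 0.005 0 0 0" --pt "0.0026 0 0.01 0 0 0" --pt "0.0026 0 0.01 0 0 0"

```text
time_s: 21.25
tcp_pos: [0.4512, 0.0876, 0.147]
eef_rot: [179.9, -14.9, 8.8]
contact_force: [-0.1, -0.6, -2.0]
gripper_width: 0.023
```

Request:
apply_moves --pt "0.0013 0 0.005 0 0 0" --pt "0.0026 0 0.01 0 0 0" --pt "0.0026 0 0.01 0 0 0"

```text
time_s: 21.62
tcp_pos: [0.4523, 0.0878, 0.1452]
eef_rot: [179.9, -14.9, 8.8]
contact_force: [0.2, 0.8, -3.2]
gripper_width: 0.0235
```

```bash
python3 look.py w13 270 150 370 220
```

```text
t 21.62 tcp [0.4523 0.0878 0.1452] rot [179.91 -14.93   8.85] F [ 0.2  0.8 -3.2] M [-0.3   1.39  0.02] w 0.0235 j [ 42.  -5. -49.  15. -34.  45.]
scale 8.0
tip exp px [[317.80310474 208.65361075]] mouths [[319.6, 199.3], [460.0, 198.7], [591.0, 198.8]]
```

View pics/w13.png

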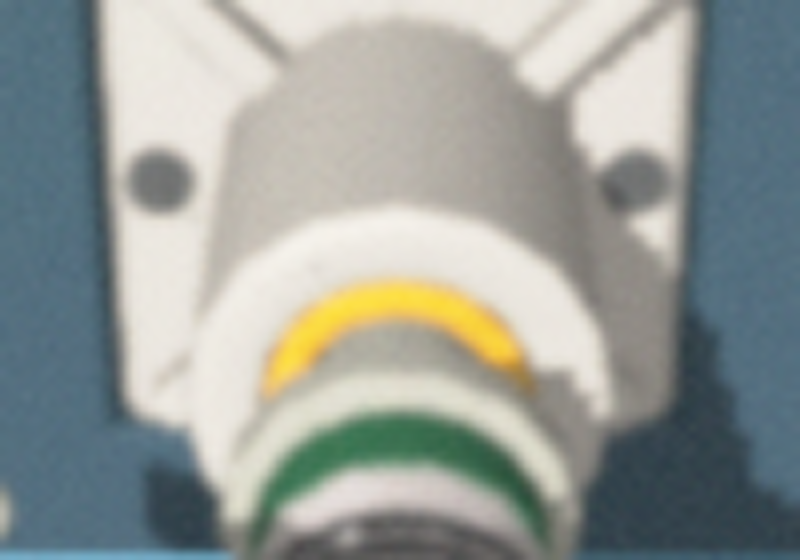

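Request:
apply_moves --pt "0.0036 0 0.0135 0 0 0" --pt "0.0072 0 0.027 0 0 0" --pt "0.0108 0 0.04 0 0 0" --pt "0.0142 0 0.053 0 0 0" --pt "0.0168 0 0.0628 0 0 0" --pt "0.0168 0 0.0628 0 0 0"

```text
time_s: 22.42
tcp_pos: [0.4587, 0.0888, 0.1338]
eef_rot: [179.9, -14.9, 8.8]
contact_force: [-0.4, -0.8, -1.7]
gripper_width: 0.0231
```

Request:
apply_moves --pt "0.0013 0 0.005 0 0 0" --pt "0.0026 0 0.01 0 0 0" --pt "0.0026 0 0.01 0 0 0"

```text
time_s: 22.8
tcp_pos: [0.4598, 0.0889, 0.1319]
eef_rot: [179.9, -14.9, 8.8]
contact_force: [-2.1, -0.8, -2.6]
gripper_width: 0.0228
```

```bash
python3 look.py w14 270 150 370 220
```

```text
t 22.8 tcp [0.4598 0.0889 0.1319] rot [179.9  -14.92   8.85] F [-2.1 -0.8 -2.6] M [-0.3   1.34  0.01] w 0.0228 j [ 41.  -3. -50.  16. -32.  45.]
scale 8.0
tip exp px [[317.78666485 208.66413848]] mouths [[319.6, 210.2], [469.0, 209.4], [607.0, 209.1]]
```

View pics/w14.png

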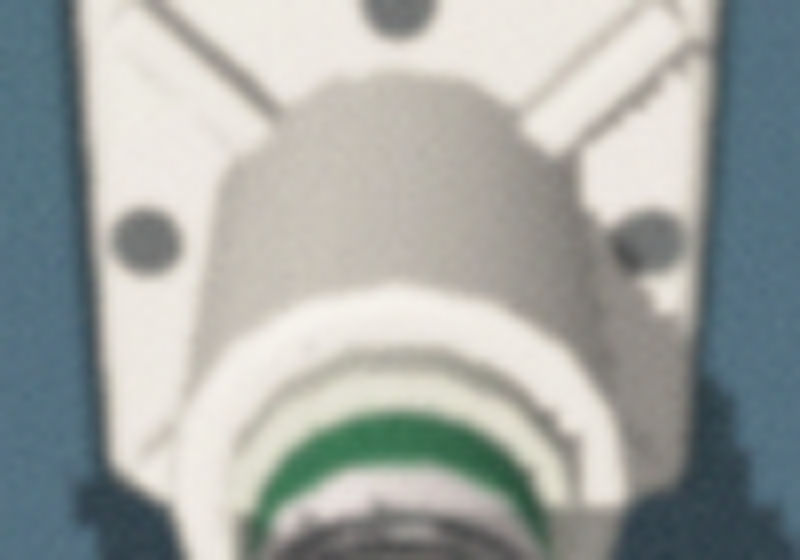

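Request:
apply_moves --pt "0.0009 0 0.0036 0 0 0" --pt "0.0018 0 0.0072 0 0 0" --pt "0.0018 0 0.0072 0 0 0"

```text
time_s: 23.22
tcp_pos: [0.4605, 0.089, 0.1307]
eef_rot: [179.9, -14.9, 8.8]
contact_force: [-0.3, -0.8, -1.8]
gripper_width: 0.0234
```

Request:
apply_moves --pt "0.0013 0 0.005 0 0 0" --pt "0.0013 0 0.005 0 0 0"

```text
time_s: 23.48
tcp_pos: [0.4607, 0.089, 0.1305]
eef_rot: [179.9, -14.9, 8.8]
contact_force: [-16.4, 0.6, 16.1]
gripper_width: 0.0231
```

Request:
apply_moves --pt "-0.0026 0 -0.01 0 0 0" --pt "-0.01 0 -0.038 0 0 0" --pt "-0.022 0 -0.082 0 0 0" --pt "-0.038 0 -0.142 0 0 0" --pt "-0.054 0 -0.2 0 0 0" --pt "-0.066 0 -0.246 0 0 0" --pt "-0.07 0 -0.261 0 0 0" --pt "-0.07 0.08 -0.261 0 0 0" --pt "-0.07 0.25 -0.261 0 0 0" --pt "-0.07 0.42 -0.261 0 0 0" --pt "-0.07 0.525 -0.261 0 0 0" --pt "-0.07 0.525 -0.261 0 0 0"

```text
time_s: 24.98
tcp_pos: [0.4501, -0.02, 0.1773]
eef_rot: [179.9, -14.9, 8.7]
contact_force: [-0.3, 0.3, -2.2]
gripper_width: 0.0233
```

Request:
apply_moves --pt "0 0 0 0 0 0" --pt "0 0 0 0 0 0"

```text
time_s: 25.22
tcp_pos: [0.4501, -0.0195, 0.1772]
eef_rot: [179.9, -14.9, 8.7]
contact_force: [-0.1, 0.4, -1.6]
gripper_width: 0.0233
```

```bash
python3 look.py w15 270 150 370 220; python3 -c "
from g import *
s,p,R=cur();n=-tilt(8.86).as_matrix()[:,2]
ref=np.array([.4357,.0853,.1751])+rk(15).apply([0,.105,0]);print('aim 5-6mm above',ref,row(ref,rk(15)))"
```

```text
t 25.23 tcp [ 0.4501 -0.0195  0.1772] rot [179.9  -14.9    8.74] F [-0.1  0.4 -1.6] M [-0.27  1.25 -0.03] w 0.0233 j [ 27.  -9. -44.   7. -40.  67.]
scale 8.0
tip exp px [[317.7291823  208.59591506]] mouths [[195.2, 177.8], [317.7, 176.8], [440.8, 176.8]]
aim 5-6mm above [ 0.45187217 -0.0184471   0.1751    ] [0.006, -0.004, 0.013, 0.001, 0.001, -0.001]
```

View pics/w15.png

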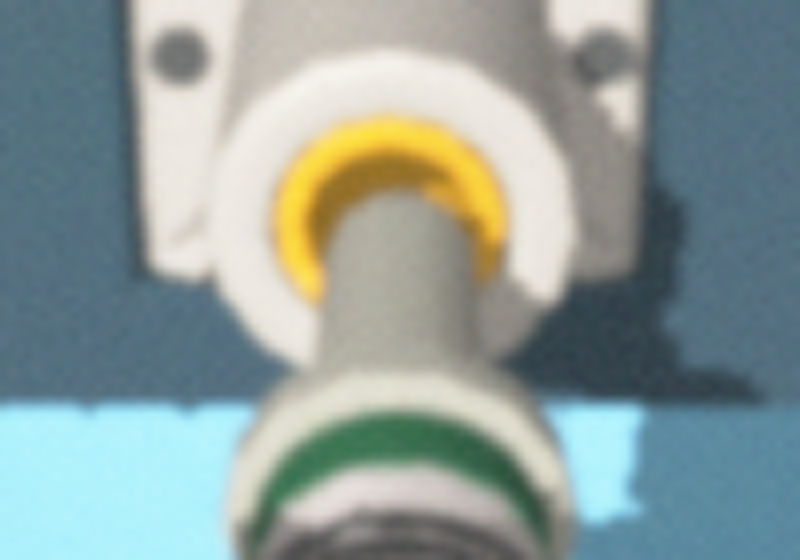

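Request:
apply_moves --pt "0.006 -0.0045 0.013 0 0 0" --pt "0.006 -0.0045 0.013 0 0 0" --pt "0.01 -0.0045 0.032 0 0 0" --pt "0.014 -0.0045 0.048 0 0 0" --pt "0.018 -0.0045 0.062 0 0 0" --pt "0.018 -0.0045 0.062 0 0 0"

```text
time_s: 26.02
tcp_pos: [0.4565, -0.0177, 0.1659]
eef_rot: [179.9, -14.9, 8.7]
contact_force: [0.5, 0.1, -1.7]
gripper_width: 0.0234
```

```bash
cat > dep.py <<'E'
from g import *
n=-tilt(8.86).as_matrix()[:,2]
s,p,R=cur();k=int(__import__('sys').argv[1])
ref=np.array([.4607,.089,.1305])+rk(15).apply([0,.105*k,0])
d=rk(15).inv().apply(p-ref);a=np.array([np.sin(np.radians(15)),0,np.cos(np.radians(15))])
dep=46+1000*(d@a);lat=d-(d@a)*a
print('depth mm',dep.round(2),'lateral(tool mm)',(lat*1000).round(2),'rot',(rk(15).inv()*R).as_rotvec(degrees=True).round(2));st()
E
python3 dep.py 1
```

```text
depth mm 5.09 lateral(tool mm) [-0.14 -0.25  0.04] rot [-0.14 -0.13  0.11]
t 26.02 tcp [ 0.4565 -0.0177  0.1659] rot [179.89 -14.87   8.74] F [ 0.5  0.1 -1.7] M [-0.3   1.19 -0.04] w 0.0234 j [ 27.  -7. -45.   8. -38.  67.]
```

Request:
apply_moves --pt "0.004 0 0.015 0 0 0" --pt "0.008 0 0.03 0 0 0" --pt "0.012 0 0.045 0 0 0" --pt "0.016 0 0.06 0 0 0" --pt "0.0181 0 0.0676 0 0 0" --pt "0.0181 0 0.0676 0 0 0"

```text
time_s: 26.78
tcp_pos: [0.4634, -0.0167, 0.1536]
eef_rot: [179.9, -14.9, 8.7]
contact_force: [-0.7, 0.2, -3.2]
gripper_width: 0.0234
```

```bash
python3 dep.py 1
```

```text
depth mm 19.18 lateral(tool mm) [-0.23 -0.19  0.06] rot [-0.15 -0.14  0.12]
t 26.77 tcp [ 0.4634 -0.0167  0.1536] rot [179.88 -14.86   8.74] F [-0.7  0.2 -3.2] M [-0.25  1.26 -0.02] w 0.0234 j [ 26.  -5. -45.   8. -36.  67.]
```

Request:
apply_moves --pt "0.0018 0 0.0072 0 0 0" --pt "0.0018 0 0.0072 0 0 0"

```text
time_s: 27.02
tcp_pos: [0.4641, -0.0165, 0.1523]
eef_rot: [179.9, -14.9, 8.7]
contact_force: [0.6, -0.3, -1.9]
gripper_width: 0.0232
```

Request:
apply_moves --pt "0.0008 0 0.003 0 0 0" --pt "0.0008 0 0.003 0 0 0"

```text
time_s: 27.28
tcp_pos: [0.4644, -0.0165, 0.1517]
eef_rot: [179.9, -14.9, 8.7]
contact_force: [-0.2, 0.7, -3.6]
gripper_width: 0.0231
```

Request:
apply_moves --pt "0.0008 0 0.003 0 0 0" --pt "0.0008 0 0.003 0 0 0"

```text
time_s: 27.52
tcp_pos: [0.4648, -0.0165, 0.1513]
eef_rot: [179.9, -14.9, 8.7]
contact_force: [-2.1, -0.4, 0.3]
gripper_width: 0.0233
```

```bash
python3 dep.py 1
```

```text
depth mm 21.85 lateral(tool mm) [-0.19 -0.15  0.05] rot [-0.15 -0.14  0.11]
t 27.52 tcp [ 0.4648 -0.0165  0.1513] rot [179.88 -14.86   8.75] F [-2.1 -0.4  0.3] M [-0.22  1.46  0.05] w 0.0233 j [ 26.  -5. -45.   8. -36.  67.]
```

Request:
apply_moves --pt "0.0006 0 0.0024 0 0 0" --pt "0.0006 0 0.0024 0 0 0"

```text
time_s: 27.78
tcp_pos: [0.4649, -0.0165, 0.1513]
eef_rot: [179.9, -14.9, 8.7]
contact_force: [-5.9, -0.1, 6.0]
gripper_width: 0.0234
```

```bash
python3 dep.py 1
```

```text
depth mm 21.99 lateral(tool mm) [-0.06 -0.1   0.02] rot [-0.16 -0.13  0.11]
t 27.77 tcp [ 0.4649 -0.0165  0.1513] rot [179.87 -14.87   8.75] F [-5.9 -0.1  6. ] M [-0.04  2.41  0.14] w 0.0234 j [ 26.  -5. -45.   8. -36.  67.]
```

Request:
apply_moves --pt "-0.003 0 -0.012 0 0 0" --pt "-0.012 0 -0.045 0 0 0" --pt "-0.025 0 -0.093 0 0 0" --pt "-0.037 0 -0.137 0 0 0" --pt "-0.0402 0 -0.15 0 0 0" --pt "-0.0402 0.08 -0.15 0 0 0" --pt "-0.0402 0.25 -0.15 0 0 0" --pt "-0.0402 0.42 -0.15 0 0 0" --pt "-0.0402 0.525 -0.15 0 0 0" --pt "-0.0402 0.525 -0.15 0 0 0" --pt "-0.0402 0.525 -0.15 0 0 0" --pt "-0.0402 0.525 -0.15 0 0 0"

```text
time_s: 29.28
tcp_pos: [0.4654, -0.1221, 0.1784]
eef_rot: [179.9, -14.9, 8.8]
contact_force: [-0.4, 0.6, -2.1]
gripper_width: 0.0234
```

```bash
python3 dep.py 2; python3 look.py w16 270 150 370 220; python3 -c "
from g import *
ref=np.array([.4357,.0853,.1751])+rk(15).apply([0,.210,0]);print(row(ref,rk(15)))"
```

```text
depth mm -9.45 lateral(tool mm) [-0.17 -0.74  0.04] rot [-0.14 -0.12  0.06]
t 29.27 tcp [ 0.4654 -0.1221  0.1784] rot [179.87 -14.88   8.8 ] F [-0.4  0.6 -2.1] M [-0.24  1.24  0.01] w 0.0234 j [  9.  -4. -38.   0. -42.  90.]
t 29.27 tcp [ 0.4654 -0.1221  0.1784] rot [179.87 -14.88   8.8 ] F [-0.4  0.6 -2.1] M [-0.24  1.24  0.01] w 0.0234 j [  9.  -4. -38.   0. -42.  90.]
scale 8.0
tip exp px [[317.76310042 208.53182912]] mouths [[80.8, 177.9], [196.5, 176.6], [319.2, 176.2]]
[0.008, 0.003, 0.02, 0.002, 0.001, -0.001]
```

View pics/w16.png

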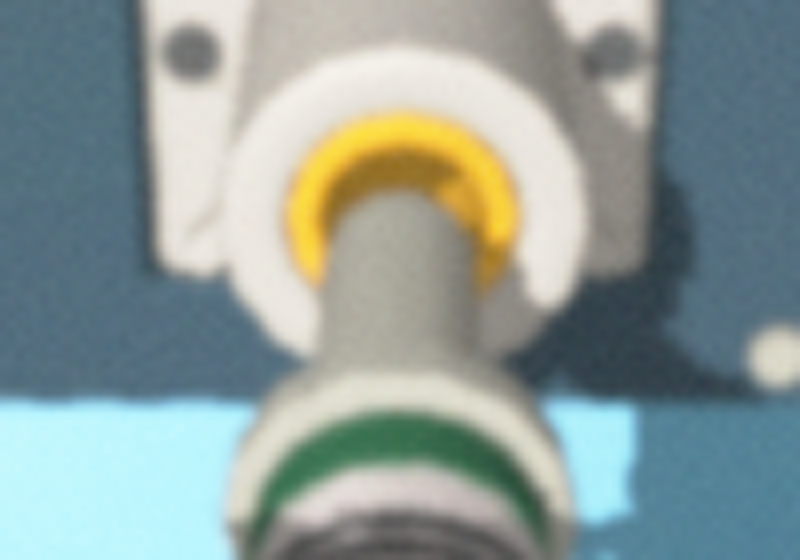

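Request:
apply_moves --pt "0.004 0.002 0.015 0 0 0" --pt "0.008 0.002 0.03 0 0 0" --pt "0.011 0.002 0.042 0 0 0" --pt "0.015 0.002 0.056 0 0 0" --pt "0.0188 0.002 0.07 0 0 0" --pt "0.0188 0.002 0.07 0 0 0"

```text
time_s: 30.08
tcp_pos: [0.4726, -0.1213, 0.1656]
eef_rot: [179.9, -14.8, 8.8]
contact_force: [0.5, -0.1, -2.6]
gripper_width: 0.0233
```

```bash
python3 dep.py 2
```

```text
depth mm 5.29 lateral(tool mm) [-0.32 -0.35  0.08] rot [-0.14 -0.15  0.05]
t 30.07 tcp [ 0.4726 -0.1213  0.1656] rot [179.87 -14.85   8.8 ] F [ 0.5 -0.1 -2.6] M [-0.28  1.22  0.  ] w 0.0233 j [  9.  -3. -38.   0. -40.  90.]
```

Request:
apply_moves --pt "0.004 0 0.015 0 0 0" --pt "0.008 0 0.03 0 0 0" --pt "0.012 0 0.045 0 0 0" --pt "0.016 0 0.06 0 0 0" --pt "0.0187 0 0.0695 0 0 0" --pt "0.0187 0 0.0695 0 0 0"

```text
time_s: 30.82
tcp_pos: [0.4797, -0.1203, 0.1529]
eef_rot: [179.9, -14.8, 8.8]
contact_force: [-0.0, 1.6, -2.0]
gripper_width: 0.0234
```

Request:
apply_moves --pt "0.0015 0 0.0056 0 0 0" --pt "0.0015 0 0.0056 0 0 0"

```text
time_s: 31.08
tcp_pos: [0.4803, -0.1202, 0.1519]
eef_rot: [179.9, -14.8, 8.8]
contact_force: [0.1, 0.9, -2.4]
gripper_width: 0.0232
```

Request:
apply_moves --pt "0.0008 0 0.003 0 0 0" --pt "0.0008 0 0.003 0 0 0"

```text
time_s: 31.32
tcp_pos: [0.4805, -0.1202, 0.1514]
eef_rot: [179.9, -14.8, 8.8]
contact_force: [-0.2, 0.7, -2.5]
gripper_width: 0.0229
```

Request:
apply_moves --pt "0.0008 0 0.003 0 0 0" --pt "0.0008 0 0.003 0 0 0"

```text
time_s: 31.58
tcp_pos: [0.4808, -0.1201, 0.1508]
eef_rot: [179.9, -14.8, 8.8]
contact_force: [-0.2, 0.0, -2.5]
gripper_width: 0.0232
```

```bash
python3 dep.py 2
```

```text
depth mm 22.27 lateral(tool mm) [-0.5  -0.3   0.13] rot [-0.14 -0.17  0.05]
t 31.57 tcp [ 0.4808 -0.1201  0.1508] rot [179.87 -14.83   8.81] F [-0.2  0.  -2.5] M [-0.33  1.19 -0.01] w 0.0232 j [  9.  -1. -39.   0. -37.  90.]
```

Request:
apply_moves --pt "0.0012 0 0.003 0 0 0" --pt "0.0012 0 0.003 0 0 0"

```text
time_s: 31.82
tcp_pos: [0.4812, -0.12, 0.1502]
eef_rot: [179.9, -14.8, 8.8]
contact_force: [-0.1, -0.8, -2.7]
gripper_width: 0.0233
```

Request:
apply_moves --pt "0.001 0 0.004 0 0 0" --pt "0.001 0 0.004 0 0 0"

```text
time_s: 32.08
tcp_pos: [0.4816, -0.12, 0.1494]
eef_rot: [179.9, -14.8, 8.8]
contact_force: [0.4, 0.3, -2.4]
gripper_width: 0.0231
```

Request:
apply_moves --pt "0.0014 0 0.005 0 0 0" --pt "0.0014 0 0.005 0 0 0"

```text
time_s: 32.33
tcp_pos: [0.4821, -0.1199, 0.1484]
eef_rot: [179.9, -14.8, 8.8]
contact_force: [0.2, -0.7, -1.6]
gripper_width: 0.0232
```

```bash
python3 dep.py 2
```

```text
depth mm 24.97 lateral(tool mm) [-0.57 -0.3   0.15] rot [-0.14 -0.2   0.06]
t 32.33 tcp [ 0.4821 -0.1199  0.1484] rot [179.88 -14.8    8.8 ] F [ 0.2 -0.7 -1.6] M [-0.25  1.23 -0.05] w 0.0232 j [  9.  -0. -39.   0. -37.  90.]
```

Request:
apply_moves --pt "0.005 0 0.018 0 0 0" --pt "0.01 0 0.036 0 0 0" --pt "0.015 0 0.054 0 0 0" --pt "0.02 0 0.072 0 0 0" --pt "0.025 0 0.088 0 0 0" --pt "0.027 0 0.093 0 0 0" --pt "0.027 0 0.093 0 0 0"

```text
time_s: 33.2
tcp_pos: [0.492, -0.1184, 0.1317]
eef_rot: [179.9, -14.8, 8.8]
contact_force: [-0.7, 0.2, -2.3]
gripper_width: 0.0233
```

```bash
python3 dep.py 2
```

```text
depth mm 44.42 lateral(tool mm) [-0.29 -0.25  0.08] rot [-0.14 -0.21  0.06]
t 33.2 tcp [ 0.492  -0.1184  0.1317] rot [179.88 -14.79   8.8 ] F [-0.7  0.2 -2.3] M [-0.31  1.22 -0.02] w 0.0233 j [  9.   2. -39.   0. -34.  90.]
```

Request:
apply_moves --pt "0.001 0 0.0045 0 0 0" --pt "0.001 0 0.0045 0 0 0"

```text
time_s: 33.45
tcp_pos: [0.4924, -0.1183, 0.131]
eef_rot: [179.9, -14.8, 8.8]
contact_force: [0.1, 0.6, -2.5]
gripper_width: 0.0231
```

Request:
apply_moves --pt "0.0007 0 0.0027 0 0 0" --pt "0.0007 0 0.0027 0 0 0"

```text
time_s: 33.7
tcp_pos: [0.4926, -0.1184, 0.1306]
eef_rot: [179.9, -14.8, 8.8]
contact_force: [-2.0, 0.9, 1.5]
gripper_width: 0.0231
```

```bash
python3 dep.py 2
```

```text
depth mm 45.68 lateral(tool mm) [-0.33 -0.21  0.09] rot [-0.14 -0.2   0.05]
t 33.7 tcp [ 0.4926 -0.1184  0.1306] rot [179.87 -14.8    8.8 ] F [-2.   0.9  1.5] M [-0.18  1.68  0.01] w 0.0231 j [  9.   2. -39.   0. -34.  90.]
```

Request:
apply_moves --pt "0.0006 0 0.0022 0 0 0" --pt "0.0006 0 0.0022 0 0 0"

```text
time_s: 33.95
tcp_pos: [0.4926, -0.1184, 0.1306]
eef_rot: [179.9, -14.8, 8.8]
contact_force: [-5.2, 0.4, 5.9]
gripper_width: 0.0232
```

Request:
apply_moves --pt "-0.003 0 -0.01 0 0 0" --pt "-0.01 0 -0.038 0 0 0" --pt "-0.022 0 -0.082 0 0 0" --pt "-0.038 0 -0.142 0 0 0" --pt "-0.054 0 -0.2 0 0 0" --pt "-0.07 0 -0.261 0 0 0" --pt "-0.09 0 -0.33 0 0 0" --pt "-0.1 -0.1 -0.38 0 0 0" --pt "-0.1 -0.32 -0.42 0 -0.02 0" --pt "-0.1 -0.6 -0.44 0 -0.06 0" --pt "-0.1 -0.85 -0.44 0 -0.08 0" --pt "-0.1 -1 -0.44 0 -0.1 0"

```text
time_s: 35.45
tcp_pos: [0.4202, 0.075, 0.2111]
eef_rot: [179.9, -5.8, 8.9]
contact_force: [-0.0, 0.1, -2.6]
gripper_width: 0.0229
```

```bash
python3 - <<'E'
from g import *
st();print(row_pt([.4868,.316,.13],rk(-15),[.0247,0,.0739]))
E
```

```text
t 35.45 tcp [0.4202 0.075  0.2111] rot [179.91  -5.83   8.89] F [-0.   0.1 -2.6] M [-0.14  0.51 -0.03] w 0.0229 j [ 40.  -7. -36.   4. -57.  57.]
[0.488, -1.139, 0.065, 0.001, -0.231, 0.0]
```

Request:
apply_moves --pt "0.03 -0.12 -0.08 0 -0.02 0" --pt "0.1 -0.38 -0.14 0 -0.06 0" --pt "0.2 -0.66 -0.14 0 -0.12 0" --pt "0.32 -0.88 -0.12 0 -0.17 0" --pt "0.42 -0.97 -0.06 0 -0.21 0" --pt "0.48 -1 0 0 -0.231 0" --pt "0.488 -1 0.04 0 -0.231 0"

```text
time_s: 36.33
tcp_pos: [0.4868, 0.2881, 0.2114]
eef_rot: [179.9, 15.0, 8.8]
contact_force: [-0.9, -0.8, -1.6]
gripper_width: 0.0234
```

```bash
python3 - <<'E'
from g import *
st();off=[.0247,0,.0739]
for z in(.09,.05,.016): print(row_pt([.4868,.316,z],rk(-15),off))
E
```

```text
t 36.33 tcp [0.4868 0.2881 0.2114] rot [179.85  15.05   8.82] F [-0.9 -0.8 -1.6] M [ 0.03 -0.86 -0.04] w 0.0234 j [ 44.  20.  -0.  -9. -82.  57.]
[0.055, -0.138, 0.211, 0.002, 0.001, -0.0]
[0.106, -0.139, 0.404, 0.002, 0.001, -0.0]
[0.151, -0.139, 0.568, 0.002, 0.001, -0.0]
```

Request:
apply_moves --pt "0.01 -0.06 0.05 0 0 0" --pt "0.03 -0.12 0.12 0 0 0" --pt "0.05 -0.138 0.19 0.002 0.001 0" --pt "0.055 -0.138 0.211 0.002 0.001 0" --pt "0.055 -0.138 0.211 0.002 0.001 0" --pt "0.055 -0.138 0.211 0.002 0.001 0"

```text
time_s: 37.08
tcp_pos: [0.4825, 0.3152, 0.1683]
eef_rot: [-179.9, 14.9, 8.8]
contact_force: [0.4, -0.6, -1.1]
gripper_width: 0.0231
```

```bash
python3 look.py w17; python3 - <<'E'
from g import *
s,p,R=cur()
tgt=np.array([.4821,.3148,.0918]);Rg=Ro.from_euler('xyz',[179.89,14.92,8.86],degrees=True)
for z in(.06,.036,.002): print(row(tgt+[0,0,z],Rg))
E
```

```text
t 37.08 tcp [0.4825 0.3152 0.1683] rot [-179.94   14.9     8.82] F [ 0.4 -0.6 -1.1] M [ 0.05 -0.94  0.02] w 0.0231 j [ 46.  22.  -2.  -9. -77.  56.]
scale 3.3333333333333335
tip exp px [[317.84048368 208.33458141]] mouths [[569.5, 231.5], [670.7, 229.8], [751.8, 227.8]]
[0.019, 0.002, 0.081, -0.002, -0.0, -0.0]
[0.05, 0.002, 0.197, -0.002, -0.0, -0.0]
[0.093, 0.002, 0.361, -0.002, -0.0, -0.0]
```

View pics/w17.png

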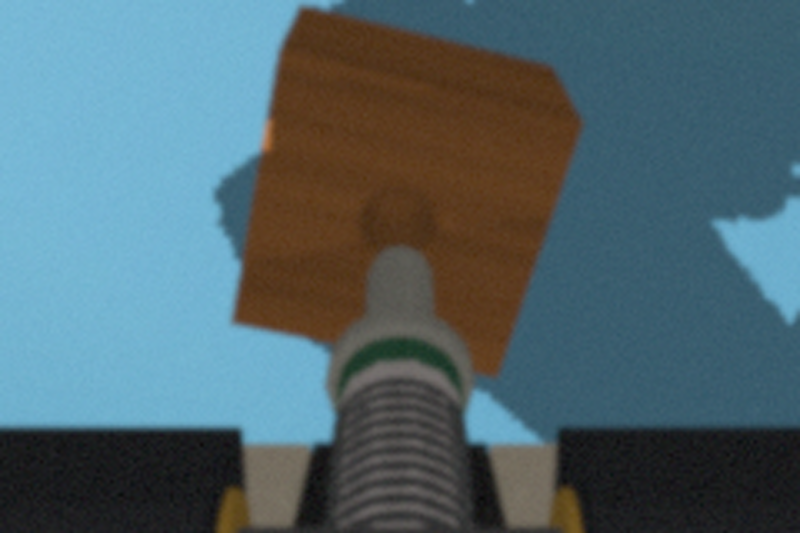

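Request:
apply_moves --pt "0.01 0.001 0.04 -0.001 0 0" --pt "0.022 0.002 0.088 -0.002 0 0" --pt "0.036 0.002 0.14 -0.002 0 0" --pt "0.05 0.002 0.197 -0.002 0 0" --pt "0.05 0.002 0.197 -0.002 0 0"

```text
time_s: 37.75
tcp_pos: [0.4815, 0.3143, 0.1262]
eef_rot: [179.8, 15.0, 8.8]
contact_force: [-0.1, 0.0, -2.1]
gripper_width: 0.0227
```

```bash
python3 - <<'E'
from g import *
st()
tgt=np.array([.4821,.3148,.0918]);Rg=Ro.from_euler('xyz',[179.89,14.92,8.86],degrees=True)
for z in(.02,.0015): print(row(tgt+[0,0,z],Rg))
E
```

```text
t 37.75 tcp [0.4815 0.3143 0.1262] rot [179.8   15.03   8.79] F [-0.1  0.  -2.1] M [ 0.07 -0.86  0.  ] w 0.0227 j [ 46.  25.  -5.  -9. -73.  56.]
[0.022, -0.002, 0.069, 0.001, 0.001, -0.001]
[0.046, -0.003, 0.158, 0.001, 0.001, -0.001]
```

Request:
apply_moves --pt "0.012 -0.002 0.036 0.001 0.001 0" --pt "0.024 -0.002 0.075 0.001 0.001 0" --pt "0.035 -0.003 0.118 0.001 0.001 0" --pt "0.043 -0.003 0.15 0.001 0.001 0" --pt "0.046 -0.003 0.158 0.001 0.001 0" --pt "0.046 -0.003 0.158 0.001 0.001 0"

```text
time_s: 38.5
tcp_pos: [0.4822, 0.3149, 0.0933]
eef_rot: [179.9, 14.9, 8.8]
contact_force: [-0.6, 0.0, -2.9]
gripper_width: 0.0234
```

```bash
python3 - <<'E'
from g import *
st()
tgt=np.array([.4821,.3148,.0918]);Rg=Ro.from_euler('xyz',[179.89,14.92,8.86],degrees=True)
print(row(tgt+[0,0,0],Rg))
E
```

```text
t 38.5 tcp [0.4822 0.3149 0.0933] rot [179.89  14.94   8.79] F [-0.6  0.  -2.9] M [ 0.08 -0.88 -0.  ] w 0.0234 j [ 46.  26.  -7. -10. -69.  57.]
[0.002, 0.0, 0.007, -0.0, 0.0, -0.001]
```

Lower the last 1 mm, open, and retreat along the tool axis.

Request:
apply_moves --pt "0.0015 0 0.006 0 0 0" --pt "0.0015 0 0.006 0 0 0"

```text
time_s: 38.75
tcp_pos: [0.4822, 0.3149, 0.0922]
eef_rot: [179.9, 14.9, 8.8]
contact_force: [0.5, 0.8, -2.9]
gripper_width: 0.0235
```

Request:
apply_moves --pt "0 0 0 0 0 0" --pt "0 0 0 0 0 0" --pt "0 0 0 0 0 0" --pt "0 0 -0.02 0 0 0" --pt "0 0 -0.1 0 0 0" --pt "0 0 -0.25 0 0 0" --pt "0 0 -0.45 0 0 0" --pt "0 0 -0.6 0 0 0" --hand -0.4

```text
time_s: 39.75
tcp_pos: [0.5138, 0.3201, 0.2113]
eef_rot: [180.0, 14.8, 8.8]
contact_force: [-0.9, -0.1, -0.3]
gripper_width: 0.0611
```

```bash
python3 look.py w18 200 100 440 280; python3 - <<'E'
from g import *
# housing grasp target: middle, collar height 48
n=-tilt(8.86).as_matrix()[:,2]
# true mouth in robot frame: tip at depth 0 along gauge axis
ref=np.array([.4607,.089,.1305])+rk(15).apply([0,.105,0]);R=rk(15)
tip=ref+R.apply([.0247,0,.0739]); mouth=tip+n*.046;print('middle mouth',mouth)
G=mouth-n*.012
for up in(.06,.0): print(row(G+n*up+R.apply([0,0,.0188]),R))
E
```

```text
t 39.75 tcp [0.5138 0.3201 0.2113] rot [179.95  14.78   8.81] F [-0.9 -0.1 -0.3] M [ 0.01 -0.74 -0.  ] w 0.0611 j [ 45.  23.   5.  -9. -84.  56.]
scale 3.3333333333333335
tip exp px [[317.36436388 207.91519046]] mouths [[527.3, 232.2], [616.1, 230.9], [694.1, 229.5]]
middle mouth [ 0.49661879 -0.01166898  0.10534808]
[-0.325, 1.628, 0.528, -0.0, 0.328, -0.0]
[-0.115, 1.628, 0.742, -0.0, 0.328, -0.0]
```

View pics/w18.png

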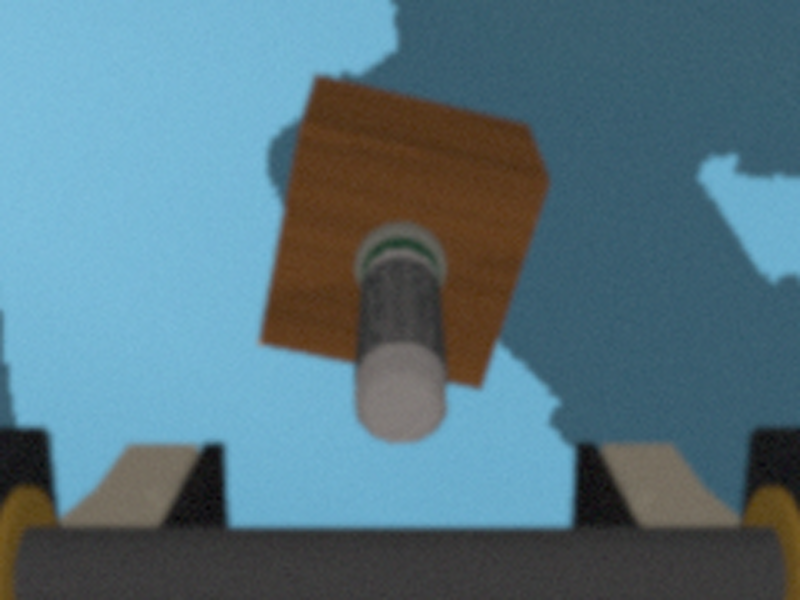

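Request:
apply_moves --pt "-0.02 0.1 -0.02 0 0.03 0" --pt "-0.08 0.35 -0.03 0 0.08 0" --pt "-0.18 0.65 -0.03 0 0.14 0" --pt "-0.28 0.9 -0.03 0 0.2 0" --pt "-0.34 1 0 0 0.25 0"

```text
time_s: 40.42
tcp_pos: [0.4815, 0.1108, 0.2339]
eef_rot: [-179.9, -8.3, 8.7]
contact_force: [-0.5, 0.2, 0.2]
gripper_width: 0.0615
```

```bash
cat > hm.py <<'E'
from g import *
n=-tilt(8.86).as_matrix()[:,2];R=rk(15)
mouth=np.array([.49662,-.01167,.10535]);G=mouth-n*.018
if __name__=='__main__':
    st()
    for up in(.05,.0): print(row(G+n*up+R.apply([0,0,.0188]),R))
E
python3 hm.py; python3 - <<'E'
from reach import *
for th,q in((-15,[.4175,-.348,.047]),(-15,[.4175,-.348,.25])):
    tz=tilt(8.86,th).as_matrix()[:,2];print(best(np.array(q)+tz*.0188,tz))
E
```

```text
t 40.42 tcp [0.4815 0.1108 0.2339] rot [-179.89   -8.34    8.74] F [-0.5  0.2  0.2] M [-0.17  0.59 -0.02] w 0.0615 j [ 39.  -3. -29.   5. -56.  57.]
[-0.159, 0.618, 0.577, -0.001, 0.074, -0.001]
[-0.067, 0.618, 0.809, -0.001, 0.074, -0.001]
(np.float64(3.102147823063711e-15), array([-14.4,  25.4, -25.3,   7.3, -53.3]))
(np.float64(7.38051091454035e-15), array([-14.4,  14. , -11.9,   6. , -78. ]))
```

Request:
apply_moves --pt "-0.06 0.2 0.02 0 0.02 0" --pt "-0.12 0.45 0.1 0 0.05 0" --pt "-0.159 0.6 0.25 0 0.074 0" --pt "-0.159 0.618 0.42 0 0.074 0" --pt "-0.159 0.618 0.577 0 0.074 0" --pt "-0.159 0.618 0.577 0 0.074 0" --pt "-0.159 0.618 0.577 0 0.074 0"

```text
time_s: 41.3
tcp_pos: [0.4866, -0.0131, 0.1163]
eef_rot: [-179.9, -15.1, 8.7]
contact_force: [0.3, 0.2, 0.1]
gripper_width: 0.0609
```

```bash
python3 hm.py; python3 look.py w19 200 100 440 280
```

```text
t 41.3 tcp [ 0.4866 -0.0131  0.1163] rot [-179.89  -15.09    8.74] F [0.3 0.2 0.1] M [-0.19  1.    0.04] w 0.0609 j [ 25.   0. -46.   8. -29.  67.]
[-0.007, 0.001, 0.006, -0.001, -0.001, -0.001]
[0.058, 0.001, 0.247, -0.001, -0.001, -0.001]
t 41.3 tcp [ 0.4866 -0.0131  0.1163] rot [-179.89  -15.09    8.74] F [0.3 0.2 0.1] M [-0.19  1.    0.04] w 0.0609 j [ 25.   0. -46.   8. -29.  67.]
scale 3.3333333333333335
tip exp px [[317.61880125 208.37860276]] mouths [[157.0, 227.8], [318.7, 227.4], [481.7, 226.8]]
```

View pics/w19.png

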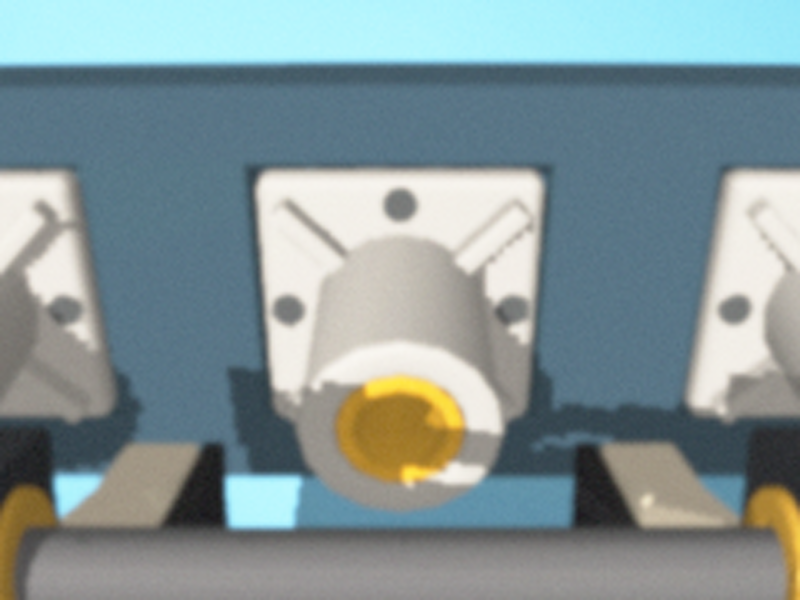

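Request:
apply_moves --pt "0.005 0.001 0.05 0 0 0" --pt "0.02 0.001 0.11 0 0 0" --pt "0.036 0.001 0.17 0 0 0" --pt "0.05 0.001 0.22 0 0 0" --pt "0.058 0.001 0.247 0 0 0" --pt "0.058 0.001 0.247 0 0 0"

```text
time_s: 42.1
tcp_pos: [0.5104, -0.0095, 0.0712]
eef_rot: [-179.9, -15.1, 8.7]
contact_force: [0.1, -1.2, -0.3]
gripper_width: 0.0614
```

```bash
python3 hm.py
```

```text
t 42.1 tcp [ 0.5104 -0.0095  0.0712] rot [-179.89  -15.06    8.74] F [ 0.1 -1.2 -0.3] M [-0.19  0.97  0.01] w 0.0614 j [ 24.   7. -48.  11. -21.  66.]
[-0.064, -0.0, -0.243, -0.001, -0.001, -0.001]
[-0.0, 0.0, -0.002, -0.001, -0.001, -0.001]
```

Close on the collar.

Request:
apply_moves --pt "0 0 0 0 0 0" --pt "0 0 0 0 0 0" --pt "0 0 0 0 0 0" --pt "0 0 0 0 0 0" --pt "0 0 0 0 0 0" --hand 1 --grip_force 60

```text
time_s: 42.72
tcp_pos: [0.5105, -0.0095, 0.0715]
eef_rot: [-179.9, -15.1, 8.7]
contact_force: [-4.0, 0.6, 5.2]
gripper_width: 0.0394
```

Request:
apply_moves --pt "-0.004 0 -0.015 0 0 0" --pt "-0.01 0 -0.038 0 0 0" --pt "-0.02 0 -0.075 0 0 0" --pt "-0.034 0 -0.127 0 0 0" --pt "-0.052 0 -0.194 0 0 0" --pt "-0.07 0 -0.261 0 0 0" --pt "-0.09 0 -0.34 0 0 0" --pt "-0.105 0 -0.41 0 -0.01 0" --pt "-0.115 0 -0.46 0 -0.02 0"

```text
time_s: 43.85
tcp_pos: [0.4643, -0.0166, 0.1556]
eef_rot: [-179.8, -13.3, 8.7]
contact_force: [0.5, 0.7, -4.0]
gripper_width: 0.0396
```

```bash
python3 look.py w20 200 100 440 280; python3 - <<'E'
from g import *
print(row(np.array([.4175,-.348,.27]),rk(-15)))
p,d=imaging.capture('scene');cv2.imwrite('/tmp/scene20.png',p);cv2.imwrite('pics/sc20.png',cv2.resize(p[60:220,220:400],None,fx=3.5,fy=3.5,interpolation=cv2.INTER_CUBIC))
E
```

```text
t 43.85 tcp [ 0.4643 -0.0166  0.1556] rot [-179.84  -13.33    8.74] F [ 0.5  0.7 -4. ] M [-0.25  1.11  0.05] w 0.0396 j [ 26.  -4. -43.   6. -39.  69.]
scale 3.3333333333333335
tip exp px [[317.69173271 207.9448524 ]] mouths [[184.3, 192.3], [318.8, 191.5], [454.4, 191.5]]
[-0.342, 1.601, -0.668, -0.002, -0.315, -0.001]
```

View pics/w20.png

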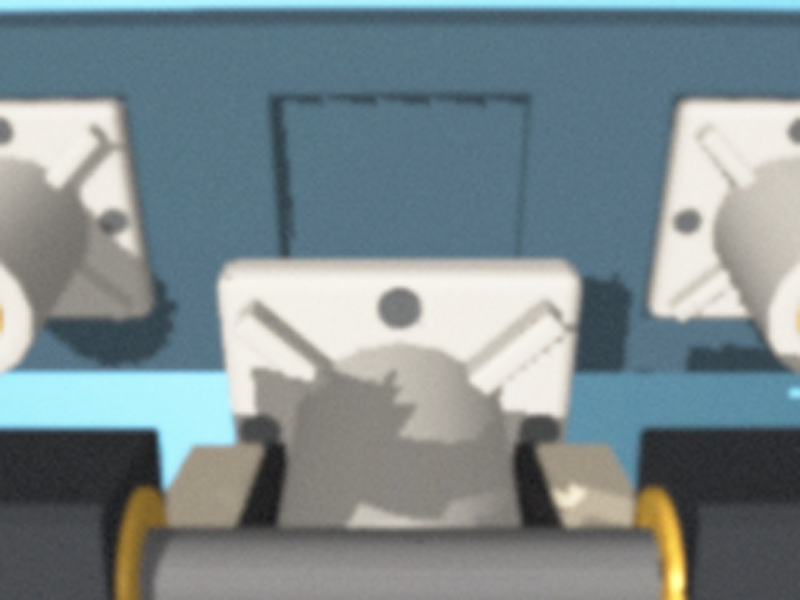

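View pics/sc20.png

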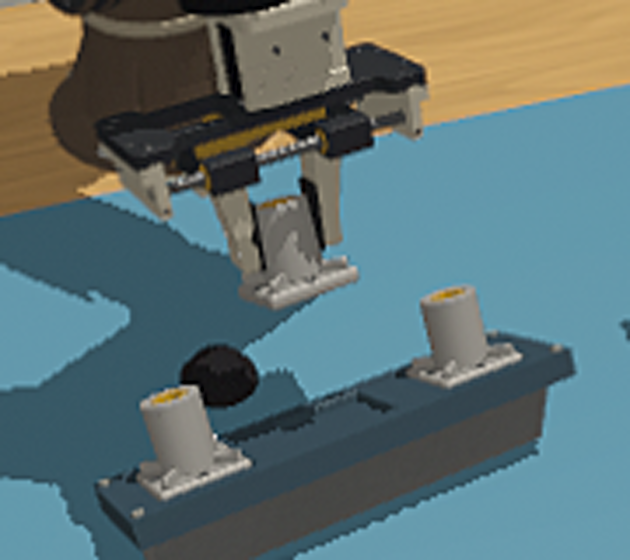

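Request:
apply_moves --pt "-0.04 0.05 -0.12 0 -0.03 0" --pt "-0.09 0.2 -0.28 0 -0.08 0" --pt "-0.15 0.4 -0.42 0 -0.14 0" --pt "-0.22 0.62 -0.52 0 -0.2 0" --pt "-0.28 0.82 -0.6 0 -0.25 0" --pt "-0.32 0.95 -0.65 0 -0.29 0" --pt "-0.34 1 -0.668 0 -0.315 0"

```text
time_s: 44.82
tcp_pos: [0.3998, -0.2303, 0.2693]
eef_rot: [-179.8, 15.0, 8.7]
contact_force: [-0.3, 0.7, -3.5]
gripper_width: 0.039
```

```bash
python3 - <<'E'
from g import *
st();print(row(np.array([.4175,-.348,.20]),rk(-15)))
E
```

```text
t 44.83 tcp [ 0.3998 -0.2303  0.2693] rot [-179.83   14.98    8.72] F [-0.3  0.7 -3.5] M [ 0.13 -1.06  0.02] w 0.039 j [ -3.   7. -15.   3. -83. 101.]
[0.088, 0.596, 0.333, -0.002, -0.0, -0.001]
```

Request:
apply_moves --pt "0.01 0.08 0.02 0 0 0" --pt "0.03 0.25 0.08 0 0 0" --pt "0.05 0.42 0.17 0 0 0" --pt "0.075 0.54 0.26 0 0 0" --pt "0.088 0.596 0.32 -0.002 0 0" --pt "0.088 0.596 0.333 -0.002 0 0" --pt "0.088 0.596 0.333 -0.002 0 0"

```text
time_s: 45.7
tcp_pos: [0.4177, -0.3474, 0.2004]
eef_rot: [180.0, 15.0, 8.8]
contact_force: [-1.3, 0.6, -2.2]
gripper_width: 0.0393
```

```bash
python3 look.py w21 120 60 520 300; python3 - <<'E'
from g import *
for n,c in(('side',(370,100,480,210)),('scene',(110,110,240,250))):
    p,d=imaging.capture(n);x0,y0,x1,y1=c;cv2.imwrite(f'/tmp/{n}21.png',p)
    cv2.imwrite(f'pics/{n}21.png',cv2.resize(p[y0:y1,x0:x1],None,fx=4.2,fy=4.2,interpolation=cv2.INTER_CUBIC))
E
```

```text
t 45.7 tcp [ 0.4177 -0.3474  0.2004] rot [179.98  14.95   8.75] F [-1.3  0.6 -2.2] M [ 0.08 -1.    0.02] w 0.0393 j [-15.  16. -13.   6. -74. 111.]
scale 2.0
tip exp px [[317.98812653 208.23262268]] mouths [[-156.4, 53.4], [-91.2, 31.3], [18.1, 15.5]]
```

View pics/w21.png

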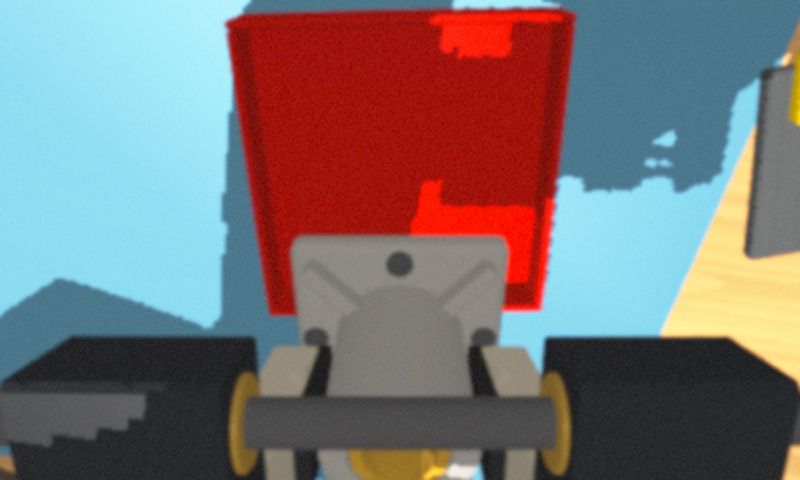

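View pics/side21.png

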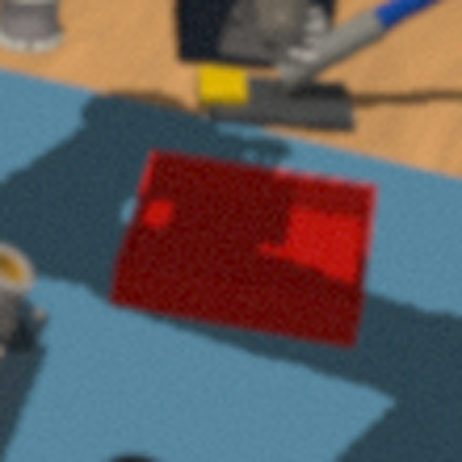

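View pics/scene21.png

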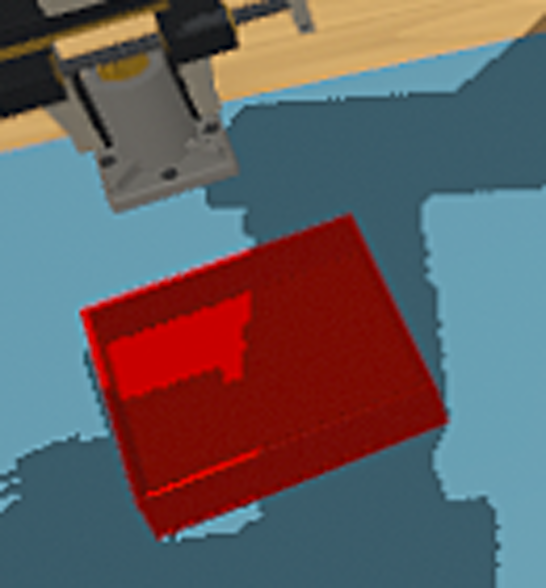

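```bash
python3 - <<'E'
from g import *
S=imaging.camera_info('scene');W=imaging.camera_info('wrist');s,p,R=cur()
print('meas scene front-foot edge corners',np.array([[118,210],[238,172]])/4.2+[110,110],'hole',np.array([170,173])/4.2+[110,110],'mouth c',np.array([123,64])/4.2+[110,110],' wrist front top edge row ~',60+238/2,'hole row',60+264/2, 'xs',120+292/2,120+508/2)
for al in(5,10,15,20):
  a=np.radians(al);ax=np.array([np.sin(a),0,np.cos(a)]);u=np.array([np.cos(a),0,-np.sin(a)]);v=np.array([0,1.,0])
  f=lambda h,x,y:p+R.apply(np.array([0,0,-.0188])+ax*(.042-h)+u*x+v*y)
  P=[f(0,.032,.032),f(0,.032,-.032),f(10e-3,.025,0),f(.06,0,0),f(.01,.032,0)]
  print(al,proj(S,P).round(1).tolist(),'W',proj(W,P).round(1).tolist(), 'worldaxis',R.apply(ax).round(3),'foot c',f(0,0,0).round(4))
E
```

```text
meas scene front-foot edge corners [[138.0952381  160.        ]
 [166.66666667 150.95238095]] hole [150.47619048 151.19047619] mouth c [139.28571429 125.23809524]  wrist front top edge row ~ 179.0 hole row 192.0 xs 266.0 374.0
5 [[137.3, 161.1], [167.6, 151.2], [150.3, 150.7], [139.4, 125.9], [151.1, 153.0]] W [[368.0, 181.5], [266.5, 181.5], [317.2, 197.2], [316.6, 281.6], [317.1, 186.1]] worldaxis [-0.17  -0.027 -0.985] foot c [ 0.4157 -0.3479  0.1778]
10 [[137.2, 161.4], [167.7, 151.4], [150.3, 150.9], [139.2, 125.5], [151.0, 153.0]] W [[369.1, 177.3], [265.4, 177.3], [317.1, 194.2], [316.6, 284.2], [317.1, 183.2]] worldaxis [-0.084 -0.014 -0.996] foot c [ 0.4193 -0.3473  0.1773]
15 [[137.0, 161.5], [167.7, 151.5], [150.2, 150.9], [139.1, 125.0], [150.8, 152.8]] W [[370.3, 173.5], [264.1, 173.5], [317.1, 191.5], [316.6, 286.7], [317.0, 180.7]] worldaxis [ 0.002 -0.001 -1.   ] foot c [ 0.423  -0.3468  0.1771]
20 [[136.8, 161.5], [167.6, 151.3], [150.0, 150.8], [138.9, 124.7], [150.5, 152.5]] W [[371.5, 170.1], [262.7, 170.1], [317.0, 189.3], [316.6, 288.9], [317.0, 178.7]] worldaxis [ 0.088  0.013 -0.996] foot c [ 0.4266 -0.3462  0.1773]
```

```bash
python3 - <<'E'
from g import *
s,p,R=cur()
for d in(.08,.14,.166): print(row(p+[-.005,-.001,-d],rk(-15)))
E
```

```text
[0.078, 0.001, 0.393, 0.0, -0.001, -0.001]
[0.155, 0.0, 0.683, 0.0, -0.001, -0.001]
[0.189, 0.0, 0.809, 0.0, -0.001, -0.001]
```

Request:
apply_moves --pt "0.015 0 0.08 0 0 0" --pt "0.04 0 0.22 0 0 0" --pt "0.078 0 0.393 0 0 0" --pt "0.115 0 0.54 0 0 0" --pt "0.15 0 0.66 0 0 0" --pt "0.17 0 0.74 0 0 0" --pt "0.184 0 0.79 0 0 0" --pt "0.189 0 0.809 0 -0.001 0" --pt "0.189 0 0.809 0 -0.001 0" --pt "0.189 0 0.809 0 -0.001 0"

```text
time_s: 47.1
tcp_pos: [0.4136, -0.3486, 0.0355]
eef_rot: [179.9, 14.9, 8.8]
contact_force: [0.3, -0.4, -3.4]
gripper_width: 0.0392
```

```bash
python3 - <<'E'
from g import *
st();s,p,R=cur();a=np.radians(15);print('foot',p+R.apply(np.array([0,0,-.0188])+.042*np.array([np.sin(a),0,np.cos(a)])))
for d in(.003,.001):print(row(p+[0,0,-d],rk(-15)))
E
```

```text
t 47.1 tcp [ 0.4136 -0.3486  0.0355] rot [179.91  14.92   8.76] F [ 0.3 -0.4 -3.4] M [ 0.13 -0.99  0.02] w 0.0392 j [-15.  26. -24.   7. -54. 109.]
foot [ 0.41846033 -0.34788281  0.01170028]
[0.004, -0.0, 0.014, 0.001, -0.001, -0.001]
[0.001, -0.0, 0.005, 0.001, -0.001, -0.001]
```

Request:
apply_moves --pt "0.003 0 0.012 0 0 0" --pt "0.006 0 0.022 0 0 0" --pt "0.006 0 0.022 0 0 0"

```text
time_s: 47.48
tcp_pos: [0.4135, -0.3486, 0.0308]
eef_rot: [179.9, 14.9, 8.8]
contact_force: [-0.5, 0.1, -4.3]
gripper_width: 0.0396
```

Request:
apply_moves --pt "0.0013 0 0.0048 0 0 0" --pt "0.0013 0 0.0048 0 0 0"

```text
time_s: 47.72
tcp_pos: [0.4135, -0.3485, 0.0298]
eef_rot: [179.9, 14.9, 8.8]
contact_force: [-0.9, 0.1, -4.0]
gripper_width: 0.0396
```

Request:
apply_moves --pt "0.0013 0 0.0048 0 0 0" --pt "0.0013 0 0.0048 0 0 0"

```text
time_s: 47.98
tcp_pos: [0.4134, -0.3485, 0.0287]
eef_rot: [179.9, 14.9, 8.8]
contact_force: [0.3, -0.8, -3.9]
gripper_width: 0.0396
```

Request:
apply_moves --pt "0.0013 0 0.0048 0 0 0" --pt "0.0013 0 0.0048 0 0 0"

```text
time_s: 48.22
tcp_pos: [0.4135, -0.3486, 0.0285]
eef_rot: [179.9, 14.9, 8.8]
contact_force: [-1.3, 1.1, 4.1]
gripper_width: 0.0393
```

Request:
apply_moves --pt "0.001 0 0.004 0 0 0" --pt "0.001 0 0.004 0 0 0"

```text
time_s: 48.48
tcp_pos: [0.4135, -0.3486, 0.0285]
eef_rot: [179.9, 15.0, 8.8]
contact_force: [-1.2, 2.8, 5.0]
gripper_width: 0.0393
```

Request:
apply_moves --pt "0 0 0 0 0 0" --pt "0 0 0 0 0 0" --pt "0 0 0 0 0 0" --pt "0 0 0 0 0 0" --pt "0 0 -0.04 0 0 0" --pt "0 0 -0.15 0 0 0" --pt "0 0 -0.35 0 0 0" --pt "0 0 -0.6 0 0 0" --pt "0 0 -0.8 0 0 0" --pt "0 0 -0.8 0 0 0" --hand -0.4

```text
time_s: 49.72
tcp_pos: [0.4567, -0.3427, 0.1869]
eef_rot: [179.7, 14.6, 8.8]
contact_force: [-0.7, 0.4, -1.1]
gripper_width: 0.0608
```

```bash
python3 look.py w22 120 60 520 300; python3 - <<'E'
from g import *
for n in('side','scene'):
    p,d=imaging.capture(n);cv2.imwrite(f'pics/{n}22.png',p)
E
```

```text
t 49.73 tcp [ 0.4567 -0.3427  0.1869] rot [179.68  14.6    8.79] F [-0.7  0.4 -1.1] M [ 0.03 -0.68 -0.03] w 0.0608 j [-13.  19. -11.   6. -74. 110.]
scale 2.0
tip exp px [[316.74134198 208.67313216]] mouths [[-159.5, 99.3], [-88.5, 85.4], [22.4, 75.7]]
```

View pics/w22.png

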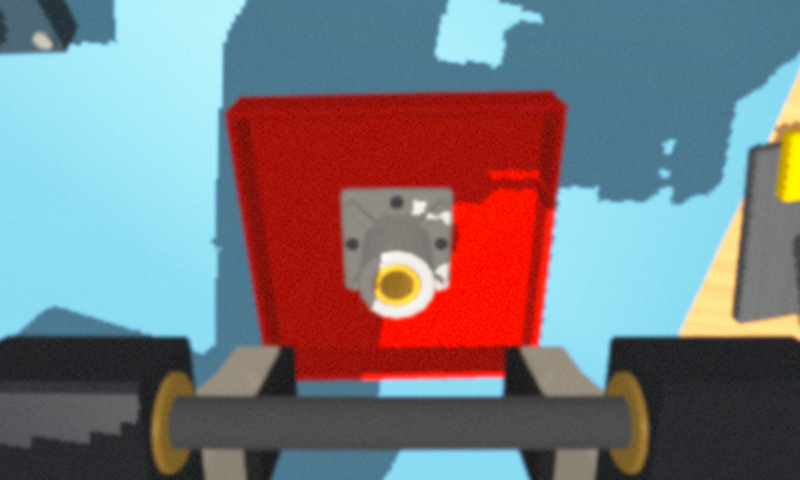

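View pics/scene22.png

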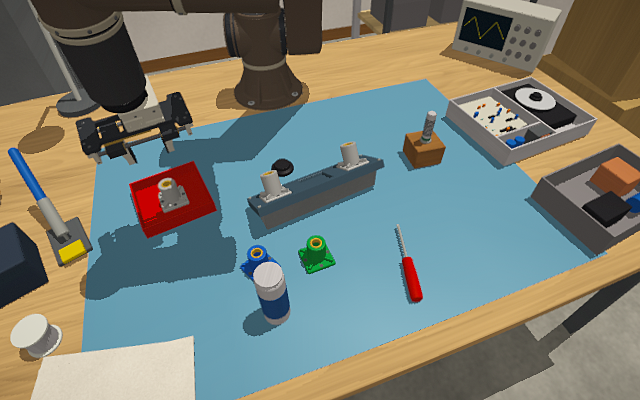

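View pics/side22.png

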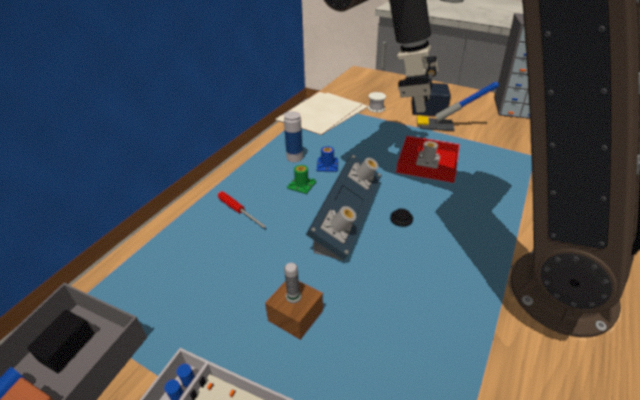

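```bash
python3 - <<'E'
import cv2,numpy as np
for n,bs in(('scene',{'gauge':(415,105,445,150),'L':(335,135,375,175),'R':(255,165,295,205)}),('side',{'gauge':(275,255,310,310),'L':(315,200,365,250),'R':(345,152,385,195)})):
    a=cv2.imread(f'pics/{n}0.png').astype(np.float32);b=cv2.imread(f'pics/{n}22.png').astype(np.float32)
    for k,(x0,y0,x1,y1) in bs.items():
        g=lambda i:cv2.cvtColor(i[y0:y1,x0:x1].astype(np.uint8),cv2.COLOR_BGR2GRAY).astype(np.float32)
        print(n,k,cv2.phaseCorrelate(g(a),g(b)))
from plant import r
print(r.close_job())
E
```

```text
scene gauge ((-0.026054329280283284, 0.7388523088774015), 1.0312431384899)
scene L ((-0.024606884024223064, -0.025857108368416704), 1.0114377119019629)
scene R ((-0.027074695703745988, 0.017770368205894727), 0.996964097507298)
side gauge ((-0.3220055160643476, -0.7861623496523613), 0.9634058828707095)
side L ((-0.10962059485432718, -0.24037659653174615), 0.7778488540649414)
side R ((0.09980436447307639, 0.5523599552064731), 0.6124519650141398)
the job is handed in; nothing more can be done
None
```

I gauged all three bores left to right. The left and right housings passed and the middle one failed, so it now stands upright in the red tray. The job was handed in at about 50 s of the 70 s.

| Housing | Result | Where the pin stopped |
|---|---|---|
| Left | passed | shoulder down at 46 mm |
| Middle | rejected | stopped firmly at 22.0 mm, measured from the left bore's shoulder contact, at about 10 N |
| Right | passed | shoulder down at about 46 mm, at about 10 N |

- **Gauge:** it is back in its block, shoulder down. Its image moved less than 1 pixel against the first pictures.
- **Rejected housing:** I lowered it onto the tray floor until it touched, at about 8 N, then released it. The last pictures show it upright near the centre of the tray.
- **Left and right housings:** they look seated. Their images match the first pictures to within about 0.1 pixel in the scene camera. In the side camera the shift is up to 0.55 pixel, with a weaker match for the right housing.
- **Bystanders and look-alikes:** they appear where they were in the last pictures, judged by eye.

These things went less smoothly:
- **Reach:** my first grasp could not reach the left bore square to the plate, because the third joint reached its limit. The gauge also turned about 6 degrees in the jaws. I put it back in the block and gripped it again with the tool leaning 15 degrees before gauging anything.
- **Left shoulder contact:** it peaked at about 23 N because that step was a full millimetre. I used steps of about half a millimetre for the middle stop and the right shoulder contact.
- **Wrong direction:** one move away from the block went the wrong way. It was in free space and touched nothing.

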